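Put the carving tools away in their fitted drawer inserts

TASK

Put the four tools that lie on either side of the bench - the block plane, the try square, the mallet and the gouge - away in the four drawer inserts in the middle, each in the cut-out made to its outline, so that it lies flat and fully home on the blue floor. Leave the two painted figures that stand near the inserts where they are.

Things in the scene. Friction and masses are not known exactly. Their poses are not given: they have to be found in the camera images.
- plane: Block plane standing on its sole: dark iron body 150 (x) x 46 (y) mm, vertical sides to 17 mm up (28 mm over the middle 90 mm), sloping grey lever cap, brass knob at the +x end, 50 mm high, 0.55 kg. Origin: centre of underside. Grip across y (46 mm) at the origin. Fingertips 12 mm or more above its underside clear the insert.
- square: Try square lying flat, an L: solid brass stock 24 (x) x 70 (y) x 20 mm high, centred at x -47, y 0; steel blade x -35 to +59, y +15 to +35, 9 to 11 mm up. Origin: centre of the 118 x 70 mm outline, at the underside. 0.32 kg. Grip the stock across x (24 mm) at x -47, y 0 to +4. Fingertips 12 mm or more above its underside clear the insert.
- mallet: Wooden mallet lying flat, a T: dark brown head x -85 to -35, 76 mm wide (y), 40 mm high, on the bench; pale handle x -35 to +85, 20 mm wide, 12 to 28 mm up, overhanging. Origin: middle of the 170 mm length, at the underside. 0.23 kg, balances at x -50. Grip the handle across y by the head, x -25. Fingertips 12 mm or more above its underside clear the insert.
- gouge: Carving gouge lying flat: octagonal light brown handle x -90 to +15 mm, 28 mm across flats (side flats 8 to 20 mm up), brass ferrule, steel shank and 12 mm wide blade to x +90, over 10 mm up. Origin: middle of the 180 mm length, at the underside. 0.1 kg, balances at x -24. Grip the handle across y at x -20. Fingertips 12 mm or more above its underside clear the insert.
- plane_insert: Fixed pale plywood drawer insert, 210 (x) x 116 (y) x 14 mm high; cut-out 10 mm deep, its dark blue floor 4 mm above the insert's underside. Origin: centre of underside; tool home = tool's origin straight above it, axes alike. For the plane: rectangular cut-out 166 x 62 mm, plane either way round. 8 mm spare all round the tool.
- square_insert: Fixed pale plywood drawer insert, 210 (x) x 116 (y) x 14 mm high; cut-out 10 mm deep, its dark blue floor 4 mm above the insert's underside. Origin: centre of underside; tool home = tool's origin straight above it, axes alike. For the try square: L-shaped cut-out, stock part x -67 to -27, y -43 to +43; blade part x to +67, y +7 to +43. 8 mm spare all round the tool.
- mallet_insert: Fixed pale plywood drawer insert, 210 (x) x 116 (y) x 14 mm high; cut-out 10 mm deep, its dark blue floor 4 mm above the insert's underside. Origin: centre of underside; tool home = tool's origin straight above it, axes alike. For the mallet: T-shaped cut-out, head part x -93 to -27, 92 mm wide; handle part 36 mm wide, to x +93. 8 mm spare all round the tool.
- gouge_insert: Fixed pale plywood drawer insert, 210 (x) x 116 (y) x 14 mm high; cut-out 10 mm deep, its dark blue floor 4 mm above the insert's underside. Origin: centre of underside; tool home = tool's origin straight above it, axes alike. For the gouge: stepped cut-out, handle part x -98 to +23, 44 mm wide; blade part 22 mm wide to x +98 (handle does not fit it). 8 mm spare round the handle.
- red_figure: Small painted wooden figure with a red coat and black hat, on a 34 mm square base, 75 mm tall, in the gap between the left and the right inserts. Origin: centre of its underside. Leave it alone.
- yellow_figure: Small painted wooden figure with a yellow coat and purple hat, on a 34 mm square base, 75 mm tall, beyond the inserts. Origin: centre of its underside. Leave it alone.
There are look-alikes about, which are no part of the job. Of the things shaped like the gouge, the brown one is meant.

How it is judged:
By the outcome, as a careful person would: the job done as asked, in the order asked, and still so for the second after the job is handed in, with the robot touching nothing.
It also fails if it takes over 112 s, if anything falls off the work surface, if the arm or the gripper's body presses on something with over 40 N, if the wrist force passes 120 N, or if a joint passes its speed limit or range.

ROBOT

A 7-joint arm with a two-finger parallel gripper is mounted at the origin on the work surface. World frame = base frame: x ahead of the robot, y to its left, z up, the work surface at z = 0. Lengths are in m, angles in rad, forces in N, time in s.
With the tool pointing down it reaches from about 0.35 to 0.9 m from the base axis. Payload 8.1 kg.
Tool frame: the origin (TCP) lies at the centre of the arm's flange, where the gripper is bolted on; the fingertips stand 178 mm ahead of it and the grasp point (between the pads) lies 159 mm ahead of it; z points along the fingers, y is the line along which they close (so a half turn about z gives the same grasp; the last joint's range is limited). The gripper opens to 92 mm and grips with 3 to 60 N. Pads are 19 mm wide; open, the fingers measure 130 mm over their backs; the gripper's body (75 mm by 190 mm) begins 47 mm behind the grasp point.
Start: joints at [1.072, 0.434, 0.025, 1.573, -0.012, 1.134, -0.075], TCP at [0.241, -0.577, 0.405] pointing down, gripper open.
Joint ranges: [-2.62, 2.62], [-0.44, 2.09], [-1.27, 1.32], [0.08, 2.57], [-1.32, 4.46], [0.12, 2], [-2.74, 2.74]. Speed limits (rad/s): [2.22, 2.22, 3.01, 3.01, 3.14, 3.14, 3.14].

INTERFACE

Orientations are given as a unit quaternion [w, x, y, z].
In Python, from workcell import ctrl gives the robot as it stands.
- The arm moves only by the tool carry_out, never from a script. Its argument "plan" is a list of rows, each an object of numbers: "jaw": the opening, from 0 (shut) to 1 (fully open); "tx", "ty", "tz": the shift along the tool's x, y, z scaled (see below); "wx", "wy", "wz": the turn, a rotation vector about the tool's x, y, z scaled (see below). In form: [{"jaw": .., "tx": .., "ty": .., "tz": .., "wx": .., "wy": .., "wz": ..}, ...]. A call has exactly 5 rows; each row is the pose to reach, as a shift and turn from the pose commanded when the call began, along the tool's axes at that moment, turning the shorter way round; what a row does not reach only later rows make up. The controller multiplies each number of a shift by 0.2 m and each number of a turn by 2 pi rad. A row lasts 1/12 s, in which the tool goes at most 41.7 mm and 7.16 degrees, less where a joint would pass 70% of its speed; a pose out of reach is approached as far as the arm can. A call with a number of a shift or a turn outside -1 to 1 is refused whole. A call with a gripper value outside its range is refused whole. The fingers move at their own pace and stop on an object; "force" is the grip in N (left out, the last holds). Time passes only in rows, so rows that repeat a pose let the fingers close, or fill a call up. It gives the time, the measured TCP pose, the force, the opening and the grip force at its end, in the units of the state.
- ctrl.state(): the state, without advancing time (a new reading comes with each control period).
- ctrl.get_image(name): name is "scene" or "top" or "wrist"; returns a dict with "color" (400x640x3 uint8, blue, green, red), "range_z" (400x640 float32, m along the optical axis (not along the pixel's ray), 0 where there is no reading), "fovy" (degrees; the focal length in pixels is half the picture's height over the tangent of half this angle, whatever the lens; pixels are square), "cx", "cy" (the principal point, pixels), "origin" and "rotation" of the camera in the world. Camera axes: x right, y up, looking along -z (the intrinsics and any distortion apply to the point x, -y, -z); pixel columns grow to the right and rows downward; lengths in m; the calibration is good to about 2 mm. A picture is of the moment at which its call begins.
- ctrl.sign_off(): hands the job in; it is judged then, once.
The state is a dict: "time": time; "joint_positions": joint angles; "dq": joint speeds; "joint_torque": joint torques, N m; "tool_pos": TCP position; "eef_rot": TCP orientation; "wrist_force": force on the tool from outside, world axes, zero at the start; "wrist_torque": the same for the moment, N m; "grip_width": finger opening in m; "gripper_force": force on a finger pad.
Only numpy, scipy, OpenCV 4.12 (cv2) and the standard library are available. Lean on these libraries where they do the work, as an engineer would, in place of code of your own. Each camera call takes 0.05 s, during which the arm holds its last target. There are 200 camera calls.

## Working session

There is one attempt and no reset: what is moved stays moved. The work goes in short steps, Python scripts to look and compute and a tool call to move; the robot and the scene stay as the last step left them, time stands still between calls to the robot, and variables do not carry over. Pictures are saved under pics/ and viewed, at most 14 in all, crops included, and the job is handed in when it is done.

Besides the shell and the picture viewer there is one more tool, called after ">>>" by a JSON object that holds its "fn" and its "kwargs". carry_out: Moves the arm, as the interface text tells. Its arguments: {"type":"object","properties":{"plan":{"type":"array","items":{"type":"object","properties":{"jaw":{"type":"number"},"tx":{"type":"number","minimum":-1,"maximum":1},"ty":{"type":"number","minimum":-1,"maximum":1},"tz":{"type":"number","minimum":-1,"maximum":1},"wx":{"type":"number","minimum":-1,"maximum":1},"wy":{"type":"number","minimum":-1,"maximum":1},"wz":{"type":"number","minimum":-1,"maximum":1}}}},"force":{"type":"number"}},"required":["plan"]}

```bash
mkdir -p pics; cat > h.py <<'E'
import numpy as np, cv2, pickle
from workcell import ctrl
def grab(n,save=None):
    im=ctrl.get_image(n)
    if save: cv2.imwrite('pics/'+save,im['color'])
    return im
def foc(im): return 200/np.tan(np.radians(im['fovy'])/2)
E
python3 - <<'E'
from h import *
for n in ['top','scene']:
    im=grab(n,n+'0.png'); pickle.dump(im,open(n+'.pkl','wb'))
    print(n,{k:(v if k not in('color','range_z') else v.shape) for k,v in im.items()})
print(ctrl.state())
E
ls
```

```text
top {'color': (400, 640, 3), 'range_z': (400, 640), 'fovy': 51.8360172111278, 'cx': 316.4871627253524, 'cy': 205.84952184479988, 'origin': array([ 0.35870084, -0.01561841,  1.23892319]), 'rotation': array([ 0.70711935,  0.03332352, -0.03341116, -0.70551787])}
scene {'color': (400, 640, 3), 'range_z': (400, 640), 'fovy': 44.751412374707485, 'cx': 322.12744177479914, 'cy': 198.12918421953194, 'origin': array([1.4176457 , 0.5027138 , 0.98600288]), 'rotation': array([0.46308944, 0.20558541, 0.35885178, 0.78390574])}
{'time': 0.1, 'joint_positions': array([ 1.07239499,  0.43512296,  0.02496409,  1.57401478, -0.01159942,
        1.13400962, -0.0750832 ]), 'dq': array([-0.00101671,  0.00049876, -0.00073844, -0.00126277,  0.00139351,
       -0.00180002, -0.00022628]), 'joint_torque': array([ 2.36906177e-03, -6.69125605e+01,  9.87588577e-01, -3.15146363e+01,
       -6.05585310e-02,  3.73881951e-02,  1.23304344e-04]), 'tool_pos': array([ 0.24085913, -0.57648929,  0.40403867]), 'eef_rot': array([-6.76230472e-04,  9.80485556e-01,  1.96589872e-01, -1.98950109e-04]), 'wrist_force': array([-0.13984735,  0.74660445, -0.29510233]), 'wrist_torque': array([-0.03878847,  0.03798277, -0.02881907]), 'gripper_force': 0.0, 'grip_width': 0.09169674863768071}
h.py
pics
scene.pkl
top.pkl
```

View pics/top0.png

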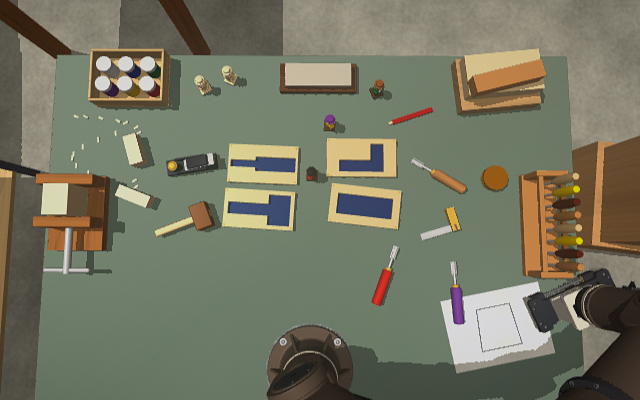

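View pics/scene0.png

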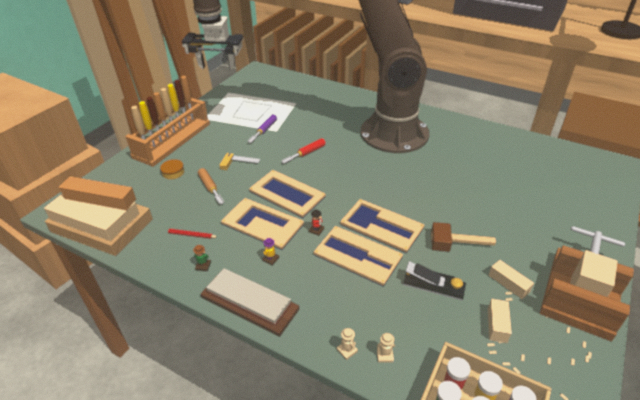

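Top view: inserts are gouge (263,164), mallet (259,210), square (362,158) and plane (365,206). Tools are plane (192,164), mallet (188,217) and square (443,223). There are three gouge-shaped things: orange-brown (440,175), red (385,275) and purple (457,292). The brown one at (440,175) fits; I'll confirm it in an enlarged crop with the segmentation overlaid.

```bash
cat >> h.py <<'E'
from scipy.spatial.transform import Rotation as Ro
def rot(im): q=im['rotation']; return Ro.from_quat([q[1],q[2],q[3],q[0]]).as_matrix()
def cast(im,uv,z):
    uv=np.atleast_2d(np.asarray(uv,float)); f=foc(im)
    d=np.c_[(uv[:,0]-im['cx'])/f,-(uv[:,1]-im['cy'])/f,-np.ones(len(uv))]@rot(im).T
    o=im['origin']; return o[:2]+d[:,:2]*((z-o[2])/d[:,2])[:,None]
def cloud(im):
    f=foc(im); v,u=np.mgrid[:400,:640]; r=im['range_z']
    return (np.dstack([(u-im['cx'])/f*r,-(v-im['cy'])/f*r,-r])@rot(im).T)+im['origin']
def blob(im,box,lo,hi):
    "largest blob of HSV range in box (u0,v0,u1,v1): contour pixels, mask"
    hsv=cv2.cvtColor(im['color'],cv2.COLOR_BGR2HSV)
    m=cv2.inRange(hsv,np.array(lo),np.array(hi)); k=np.zeros_like(m); k[box[1]:box[3],box[0]:box[2]]=1; m*=k
    m=cv2.morphologyEx(m,cv2.MORPH_CLOSE,np.ones((3,3)))
    n,l,s,c=cv2.connectedComponentsWithStats(m)
    i=1+np.argmax(s[1:,4]); m=(l==i).astype(np.uint8)
    ct=max(cv2.findContours(m,cv2.RETR_EXTERNAL,cv2.CHAIN_APPROX_NONE)[0],key=cv2.contourArea)
    return ct[:,0,:],m
def rect(im,box,lo,hi,z):
    ct,m=blob(im,box,lo,hi); xy=cast(im,ct,z)*1000
    (c,s,a)=cv2.minAreaRect(xy.astype(np.float32)); 
    if s[0]<s[1]: s=s[::-1]; a+=90
    cl=cloud(im)[m>0]
    ce=cast(im,np.argwhere(m)[:,::-1].mean(0),z)[0]*1000
    return dict(c=np.round(c,1),s=np.round(s,1),a=round((a+90)%180-90,1),cen=np.round(ce,1),zmed=round(float(np.median(cl[:,2]))*1000,1)),ct
E
python3 - <<'E'
from h import *
im=pickle.load(open('top.pkl','rb')); hsv=cv2.cvtColor(im['color'],cv2.COLOR_BGR2HSV)
for n,(u,v) in dict(bench=(230,130),wood=(238,148),floor=(380,205),planebody=(178,170),cap=(205,160),knob=(171,166),stock=(452,219),blade=(436,233),head=(201,216),handle=(172,228),gh=(452,182),gb=(420,163)).items():
    print(n,hsv[v,u],np.round(cloud(im)[v,u]*1000,1))
Y=([12,40,150],[35,140,255]);B=([105,80,40],[130,255,255])
W={'gi':((222,135,305,188),),'mi':((218,184,304,236),),'si':((320,130,404,182),),'pi':((322,178,408,234),)}
vis=im['color'].copy()
for k,(b,) in W.items():
    for nm,c,z in(('wood',([10,30,130],[35,150,255]),.014),('floor',B,.004)):
        r,ct=rect(im,b,*c,z); print(k,nm,r); cv2.drawContours(vis,[ct],-1,(0,0,255) if z>.01 else (0,255,0),1)
for nm,b,c,z in (('plane',(160,145,222,182),([0,0,0],[180,255,70]),.02),('stock',(440,200,465,240),([18,120,120],[30,255,255]),.02),('blade',(415,222,452,245),([0,0,140],[180,60,255]),.01),
  ('head',(180,195,222,236),([0,60,30],[14,255,170]),.04),('mhandle',(150,210,196,240),([14,60,120],[30,200,255]),.028),('ghandle',(420,160,470,197),([5,100,90],[20,255,255]),.014),('gblade',(405,152,432,175),([0,0,130],[180,70,255]),.012)):
    r,ct=rect(im,b,*c,z); print(nm,r); cv2.drawContours(vis,[ct],-1,(255,0,255),1)
cv2.imwrite('pics/seg.png',cv2.resize(vis[130:320,150:475],None,fx=2.4,fy=2.4,interpolation=cv2.INTER_CUBIC))
E
```

```text
bench [ 51  38 134] [708.7 250.2   4. ]
wood [ 25  85 218] [649.9 222.3  15.3]
floor [113 119 101] [ 478.7 -207.2    3.1]
planebody [45 35 44] [581.5 400.5  18.6]
cap [60  4 68] [605.  310.8  52.9]
knob [ 25 172 219] [589.  413.4  42.3]
stock [ 20 182 218] [ 435.8 -417.3   21.3]
blade [ 15  13 200] [ 394.6 -372.4    9. ]
head [ 13 150 150] [441.7 321.5  39.9]
handle [ 27  80 221] [406.9 408.1  30.7]
gh [ 14 158 192] [ 545.3 -417.8   29.2]
gb [ 13  14 169] [ 604.5 -326.8   18.2]
gi wood {'c': array([602.6, 147.8]), 's': array([210.7, 119. ]), 'a': 87.6, 'cen': array([602.6, 153.3]), 'zmed': 14.9}
gi floor {'c': array([603.8, 148.2]), 's': array([192.4,  39.6]), 'a': 87.4, 'cen': array([602.8, 131.3]), 'zmed': 5.1}
mi wood {'c': array([465.7, 157.8]), 's': array([210.9, 119. ]), 'a': 86.3, 'cen': array([466.1, 172.7]), 'zmed': 14.5}
mi floor {'c': array([465.9, 158.3]), 's': array([183.2,  88.6]), 'a': 86.4, 'cen': array([464.3, 135.7]), 'zmed': 4.8}
si wood {'c': array([ 623.6, -148.8]), 's': array([209.8, 116.7]), 'a': -89.9, 'cen': array([ 627.5, -143.3]), 'zmed': 14.7}
si floor {'c
[... 499 characters left out ...]
37.2, -420.3]), 's': array([70.2, 22.8]), 'a': 17.0, 'cen': array([ 437.3, -420.2]), 'zmed': 20.4}
blade {'c': array([ 397.1, -370.8]), 's': array([94.2, 22.5]), 'a': -73.6, 'cen': array([ 397.4, -370.4]), 'zmed': 11.2}
head {'c': array([443.6, 322.3]), 's': array([77.4, 52.5]), 'a': 23.3, 'cen': array([443.2, 323.8]), 'zmed': 40.8}
mhandle {'c': array([413.1, 404.4]), 's': array([117.8,  21.1]), 'a': -68.6, 'cen': array([412.6, 405.1]), 'zmed': 28.1}
ghandle {'c': array([ 553. , -410.1]), 's': array([115.8,  29.5]), 'a': 58.5, 'cen': array([ 552. , -411.5]), 'zmed': 25.9}
gblade {'c': array([ 602.6, -333.3]), 's': array([65.9, 20.7]), 'a': 65.7, 'cen': array([ 604.1, -325.6]), 'zmed': 16.0}
```

View pics/seg.png

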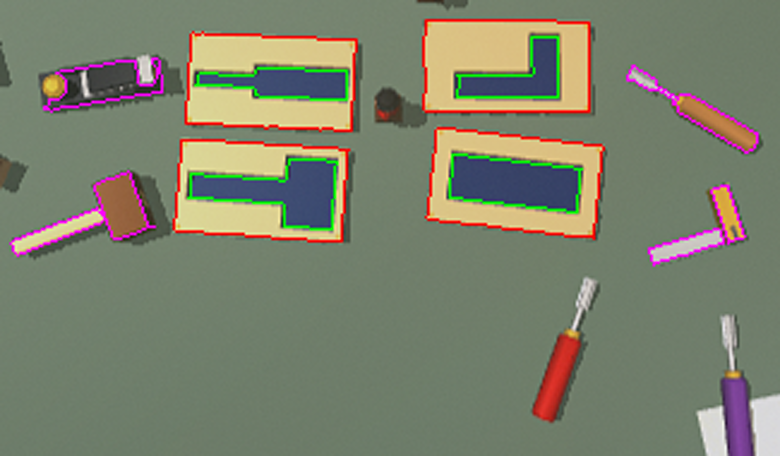

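The overlay shows tight outlines. The insert rectangles measure about 211 x 118 mm (nominal 210 x 116), the stock 70 x 23, the head 77 x 52 and the plane 151 x 49. The enlarged crop confirms the orange-brown gouge at crop (695,110) / image (440,175); the red (565,365) and purple (735,390) ones are decoys.

```bash
cat >> h.py <<'E'
def seq(wps,start=None):
    """wps: (x,y,z of TCP mm, yaw deg of tool x). Prints the numbers of each call, rounded, carrying the rounding on."""
    s=ctrl.state(); q=s['eef_rot']; R=Ro.from_quat([q[1],q[2],q[3],q[0]]); p=s['tool_pos']*1000
    print('now',np.round(p,1),'yaw',round(np.degrees(np.arctan2(*R.apply([1,0,0])[[1,0]])),1),'zaxis',np.round(R.apply([0,0,1]),3),'w',round(s['grip_width']*1000,1),'t',round(s['time'],2),'q7',round(s['joint_positions'][6],2))
    for x,y,z,a in wps:
        T=Ro.from_euler('z',a,degrees=True)*Ro.from_euler('x',180,degrees=True)
        sh=np.round(R.inv().apply(np.array([x,y,z])-p)/200,3); w=np.round((R.inv()*T).as_rotvec()/(2*np.pi),4)
        print('t',sh,'w',w); p=p+R.apply(sh*200); R=R*Ro.from_rotvec(w*2*np.pi)
E
python3 - <<'E'
from h import *
s=np.array([241,-577]);e=np.array([599,358.6])
seq([(*(s+(e-s)*k/6),404,22.7+(100-22.7)*k/6) for k in range(1,7)])
E
```

```text
now [ 240.9 -576.5  404. ] yaw 22.7 zaxis [-0.001  0.001 -1.   ] w 91.7 t 0.1 q7 -0.08
t [ 0.576 -0.602  0.001] w [-0.0002 -0.     -0.0359]
t [ 0.696 -0.46   0.   ] w [-0.     -0.     -0.0357]
t [ 0.781 -0.294  0.   ] w [-0.     -0.     -0.0358]
t [ 0.828 -0.112  0.   ] w [-0.     -0.     -0.0358]
t [0.831 0.075 0.   ] w [-0.     -0.     -0.0358]
t [0.794 0.259 0.   ] w [-0.     -0.     -0.0358]
```

>>> {"fn": "carry_out", "kwargs": {"plan": [{"jaw":1,"tx":0.115,"ty":-0.12,"tz":0,"wz":-0.007},{"jaw":1,"tx":0.23,"ty":-0.24,"tz":0,"wz":-0.014},{"jaw":1,"tx":0.345,"ty":-0.36,"tz":0,"wz":-0.021},{"jaw":1,"tx":0.46,"ty":-0.48,"tz":0,"wz":-0.028},{"jaw":1,"tx":0.576,"ty":-0.602,"tz":0,"wz":-0.036}]}}

```text
schema error: expected keys jaw, tx, ty, tz, wx, wy, wz
```

>>> {"fn": "carry_out", "kwargs": {"plan": [{"jaw":1,"tx":0.14,"ty":-0.092,"tz":0,"wz":-0.007},{"jaw":1,"tx":0.28,"ty":-0.184,"tz":0,"wz":-0.014},{"jaw":1,"tx":0.42,"ty":-0.276,"tz":0,"wz":-0.021},{"jaw":1,"tx":0.56,"ty":-0.368,"tz":0,"wz":-0.028},{"jaw":1,"tx":0.696,"ty":-0.46,"tz":0,"wz":-0.036}]}}

```text
schema error: expected keys jaw, tx, ty, tz, wx, wy, wz
```

>>> {"fn": "carry_out", "kwargs": {"plan": [{"jaw":1,"tx":0.156,"ty":-0.059,"tz":0,"wz":-0.007},{"jaw":1,"tx":0.312,"ty":-0.118,"tz":0,"wz":-0.014},{"jaw":1,"tx":0.468,"ty":-0.176,"tz":0,"wz":-0.021},{"jaw":1,"tx":0.624,"ty":-0.235,"tz":0,"wz":-0.028},{"jaw":1,"tx":0.781,"ty":-0.294,"tz":0,"wz":-0.036}]}}

```text
schema error: expected keys jaw, tx, ty, tz, wx, wy, wz
```

>>> {"fn": "carry_out", "kwargs": {"plan": [{"jaw":1,"tx":0.166,"ty":-0.022,"tz":0,"wz":-0.007},{"jaw":1,"tx":0.332,"ty":-0.044,"tz":0,"wz":-0.014},{"jaw":1,"tx":0.498,"ty":-0.066,"tz":0,"wz":-0.021},{"jaw":1,"tx":0.664,"ty":-0.088,"tz":0,"wz":-0.028},{"jaw":1,"tx":0.828,"ty":-0.112,"tz":0,"wz":-0.036}]}}

```text
schema error: expected keys jaw, tx, ty, tz, wx, wy, wz
```

>>> {"fn": "carry_out", "kwargs": {"plan": [{"jaw":1,"tx":0.166,"ty":0.015,"tz":0,"wz":-0.007},{"jaw":1,"tx":0.332,"ty":0.03,"tz":0,"wz":-0.014},{"jaw":1,"tx":0.498,"ty":0.045,"tz":0,"wz":-0.021},{"jaw":1,"tx":0.664,"ty":0.06,"tz":0,"wz":-0.028},{"jaw":1,"tx":0.831,"ty":0.075,"tz":0,"wz":-0.036}]}}

```text
schema error: expected keys jaw, tx, ty, tz, wx, wy, wz
```

>>> {"fn": "carry_out", "kwargs": {"plan": [{"jaw":1,"tx":0.2,"ty":0.065,"tz":0,"wz":-0.009},{"jaw":1,"tx":0.4,"ty":0.13,"tz":0,"wz":-0.018},{"jaw":1,"tx":0.6,"ty":0.195,"tz":0,"wz":-0.027},{"jaw":1,"tx":0.794,"ty":0.259,"tz":0,"wz":-0.036},{"jaw":1,"tx":0.794,"ty":0.259,"tz":0,"wz":-0.036}]}}

```text
schema error: expected keys jaw, tx, ty, tz, wx, wy, wz
```

```bash
python3 - <<'E'
from h import *
im=grab('wrist','w1.png'); pickle.dump(im,open('w1.pkl','wb'))
print({k:v for k,v in im.items() if k not in('color','range_z')})
seq([(599,358.6,300,100)])
E
```

```text
{'fovy': 58.40565182933165, 'cx': 320.72334372976917, 'cy': 201.34819784971774, 'origin': array([ 0.31275486, -0.54691672,  0.38412258]), 'rotation': array([ 0.82366791, -0.12014664,  0.08087789, -0.5482652 ])}
now [ 240.9 -576.5  404.1] yaw 22.7 zaxis [-0.001  0.001 -1.   ] w 91.6 t 0.15 q7 -0.08
t [ 3.455 -3.623  0.525] w [-2.000e-04 -1.000e-04 -2.148e-01]
```

View pics/w1.png

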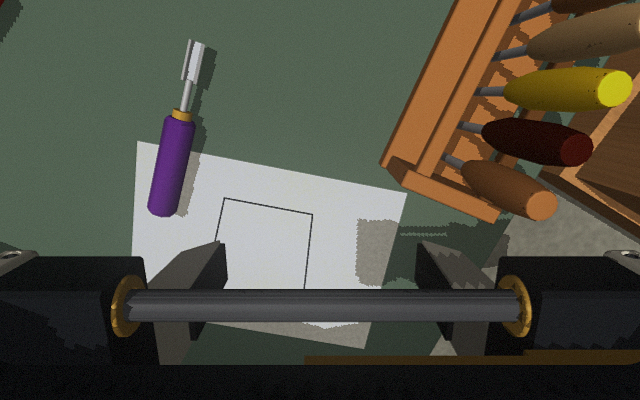

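No motion happened because every key is required. The wrist picture is therefore the start view: purple decoy at (180,150), paper, rack, fingers at the bottom. Resending with all keys.

>>> {"fn": "carry_out", "kwargs": {"plan": [{"jaw":1,"tx":0.115,"ty":-0.12,"tz":0,"wx":0,"wy":0,"wz":-0.007},{"jaw":1,"tx":0.23,"ty":-0.24,"tz":0,"wx":0,"wy":0,"wz":-0.014},{"jaw":1,"tx":0.345,"ty":-0.36,"tz":0,"wx":0,"wy":0,"wz":-0.021},{"jaw":1,"tx":0.46,"ty":-0.48,"tz":0,"wx":0,"wy":0,"wz":-0.028},{"jaw":1,"tx":0.576,"ty":-0.602,"tz":0,"wx":0,"wy":0,"wz":-0.036}]}}

```text
time: 0.57
tool_pos: [0.301, -0.4197, 0.4045]
eef_rot: [-0.0, 0.952, 0.307, -0.0]
wrist_force: [1.1, 0.3, -0.0]
grip_width: 0.0916
gripper_force: 0.0
```

>>> {"fn": "carry_out", "kwargs": {"plan": [{"jaw":1,"tx":0.14,"ty":-0.092,"tz":0,"wx":0,"wy":0,"wz":-0.007},{"jaw":1,"tx":0.28,"ty":-0.184,"tz":0,"wx":0,"wy":0,"wz":-0.014},{"jaw":1,"tx":0.42,"ty":-0.276,"tz":0,"wx":0,"wy":0,"wz":-0.021},{"jaw":1,"tx":0.56,"ty":-0.368,"tz":0,"wx":0,"wy":0,"wz":-0.028},{"jaw":1,"tx":0.696,"ty":-0.46,"tz":0,"wx":0,"wy":0,"wz":-0.036}]}}

```text
time: 0.98
tool_pos: [0.3606, -0.2636, 0.4047]
eef_rot: [0.0, 0.911, 0.412, -0.0]
wrist_force: [0.0, -0.5, 0.8]
grip_width: 0.0919
gripper_force: 0.0
```

>>> {"fn": "carry_out", "kwargs": {"plan": [{"jaw":1,"tx":0.156,"ty":-0.059,"tz":0,"wx":0,"wy":0,"wz":-0.007},{"jaw":1,"tx":0.312,"ty":-0.118,"tz":0,"wx":0,"wy":0,"wz":-0.014},{"jaw":1,"tx":0.468,"ty":-0.176,"tz":0,"wx":0,"wy":0,"wz":-0.021},{"jaw":1,"tx":0.624,"ty":-0.235,"tz":0,"wx":0,"wy":0,"wz":-0.028},{"jaw":1,"tx":0.781,"ty":-0.294,"tz":0,"wx":0,"wy":0,"wz":-0.036}]}}

```text
time: 1.4
tool_pos: [0.4197, -0.1077, 0.4048]
eef_rot: [0.0, 0.859, 0.512, -0.0]
wrist_force: [1.1, 0.0, 0.7]
grip_width: 0.0915
gripper_force: 0.0
```

>>> {"fn": "carry_out", "kwargs": {"plan": [{"jaw":1,"tx":0.166,"ty":-0.022,"tz":0,"wx":0,"wy":0,"wz":-0.007},{"jaw":1,"tx":0.332,"ty":-0.044,"tz":0,"wx":0,"wy":0,"wz":-0.014},{"jaw":1,"tx":0.498,"ty":-0.066,"tz":0,"wx":0,"wy":0,"wz":-0.021},{"jaw":1,"tx":0.664,"ty":-0.088,"tz":0,"wx":0,"wy":0,"wz":-0.028},{"jaw":1,"tx":0.828,"ty":-0.112,"tz":0,"wx":0,"wy":0,"wz":-0.036}]}}

```text
time: 1.82
tool_pos: [0.479, 0.0486, 0.4047]
eef_rot: [0.0, 0.795, 0.606, -0.0]
wrist_force: [1.4, -0.3, -0.6]
grip_width: 0.092
gripper_force: 0.0
```

>>> {"fn": "carry_out", "kwargs": {"plan": [{"jaw":1,"tx":0.166,"ty":0.015,"tz":0,"wx":0,"wy":0,"wz":-0.007},{"jaw":1,"tx":0.332,"ty":0.03,"tz":0,"wx":0,"wy":0,"wz":-0.014},{"jaw":1,"tx":0.498,"ty":0.045,"tz":0,"wx":0,"wy":0,"wz":-0.021},{"jaw":1,"tx":0.664,"ty":0.06,"tz":0,"wx":0,"wy":0,"wz":-0.028},{"jaw":1,"tx":0.831,"ty":0.075,"tz":0,"wx":0,"wy":0,"wz":-0.036}]}}

```text
time: 2.23
tool_pos: [0.5379, 0.2046, 0.4045]
eef_rot: [0.0, 0.722, 0.692, -0.0]
wrist_force: [0.6, -0.3, 0.4]
grip_width: 0.0921
gripper_force: 0.0
```

>>> {"fn": "carry_out", "kwargs": {"plan": [{"jaw":1,"tx":0.2,"ty":0.065,"tz":0,"wx":0,"wy":0,"wz":-0.009},{"jaw":1,"tx":0.4,"ty":0.13,"tz":0,"wx":0,"wy":0,"wz":-0.018},{"jaw":1,"tx":0.6,"ty":0.195,"tz":0,"wx":0,"wy":0,"wz":-0.027},{"jaw":1,"tx":0.794,"ty":0.259,"tz":0,"wx":0,"wy":0,"wz":-0.036},{"jaw":1,"tx":0.794,"ty":0.259,"tz":0,"wx":0,"wy":0,"wz":-0.036}]}}

```text
time: 2.65
tool_pos: [0.5957, 0.367, 0.4028]
eef_rot: [-0.003, 0.636, 0.772, 0.001]
wrist_force: [-1.6, -1.1, -1.1]
grip_width: 0.0917
gripper_force: 0.0
```

```bash
python3 - <<'E'
from h import *
im=grab('wrist','w2.png'); pickle.dump(im,open('w2.pkl','wb'))
seq([(599,358.6,300,100),(599,358.6,192,100)])
E
```

```text
now [595.6 364.  402.9] yaw 100.8 zaxis [-0.003  0.002 -1.   ] w 91.7 t 2.7 q7 -0.7
t [-0.031  0.013  0.515] w [-0.0004 -0.0004  0.0021]
t [-0.   -0.    0.54] w [ 0. -0.  0.]
```

View pics/w2.png

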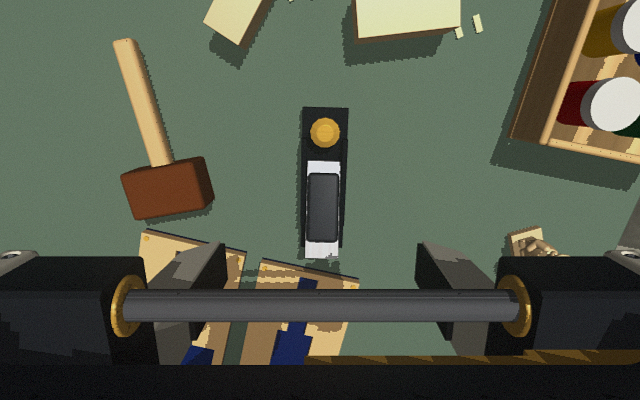

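Wrist view: the plane is upright in the picture, body columns 301-349, knob at (325,132), front edge at row 107. The mallet head is at (167,187).

```bash
python3 - <<'E'
from h import *
im=pickle.load(open('w2.pkl','rb'))
r,ct=rect(im,(290,90,365,270),[0,0,0],[180,255,75],.017);print('body z17',r)
r,ct=rect(im,(290,90,365,270),[0,0,0],[180,255,75],.028);print('body z28',r)
r,_=rect(im,(290,90,365,170),[18,120,100],[32,255,255],.048);print('knob',r)
for v in(115,130,160,180,200,220): 
    row=cv2.cvtColor(im['color'],cv2.COLOR_BGR2HSV)[v,295:355,2]; i=np.where(row<75)[0]+295; print(v,i.min(),i.max(),np.round(cast(im,[[i.min(),v],[i.max(),v]],.028 if v>140 else .017)*1000,1).tolist())
print(np.round(cast(im,[[304,107],[349,107]],.017)*1000,1))
c=cloud(im); print(np.round(c[130,[308,345]]*1000),np.round(c[200,[306,344]]*1000),np.round(c[80,325]*1000))
E
```

```text
body z17 {'c': array([598.1, 351.8]), 's': array([165.7,  52.1]), 'a': -80.6, 'cen': array([596.4, 359.2]), 'zmed': 28.3}
body z28 {'c': array([597.6, 354.5]), 's': array([160.8,  50.5]), 'a': -80.6, 'cen': array([595.9, 361.7]), 'zmed': 28.3}
knob {'c': array([590. , 412.6]), 's': array([26.8, 26.4]), 'a': 11.0, 'cen': array([590.2, 412.3]), 'zmed': 39.7}
115 300 347 [[563.7, 421.2], [609.6, 430.2]]
130 301 347 [[567.2, 406.9], [612.7, 415.8]]
160 298 346 [[569.9, 378.3], [617.1, 387.5]]
180 297 345 [[572.5, 357.9], [620.4, 367.3]]
200 298 344 [[577.1, 337.3], [623.8, 346.4]]
220 296 343 [[578.9, 315.3], [627.4, 324.8]]
[[566.2 429.6]
 [609.9 438.1]]
[[574. 408.  18.]
 [611. 416.  18.]] [[585. 340.  32.]
 [624. 347.  30.]] [582. 459.  -1.]
```

```bash
python3 - <<'E'
from h import *
seq([(599.5,359.5,300,100),(599.5,359.5,191,100)])
E
```

```text
now [595.6 364.  402.9] yaw 100.8 zaxis [-0.003  0.002 -1.   ] w 91.7 t 2.7 q7 -0.7
t [-0.027  0.016  0.515] w [-0.0004 -0.0004  0.0021]
t [-0.     0.     0.545] w [ 0. -0.  0.]
```

>>> {"fn": "carry_out", "kwargs": {"plan": [{"jaw":1,"tx":0,"ty":0,"tz":0.1,"wx":0,"wy":0,"wz":0},{"jaw":1,"tx":0,"ty":0,"tz":0.2,"wx":0,"wy":0,"wz":0},{"jaw":1,"tx":0,"ty":0,"tz":0.35,"wx":0,"wy":0,"wz":0},{"jaw":1,"tx":0,"ty":0,"tz":0.45,"wx":0,"wy":0,"wz":0},{"jaw":1,"tx":0,"ty":0,"tz":0.5,"wx":0,"wy":0,"wz":0}]}}

```text
time: 3.12
tool_pos: [0.596, 0.3576, 0.3014]
eef_rot: [-0.0, 0.64, 0.768, -0.002]
wrist_force: [0.4, -0.4, -0.1]
grip_width: 0.0918
gripper_force: 0.0
```

>>> {"fn": "carry_out", "kwargs": {"plan": [{"jaw":1,"tx":0,"ty":0,"tz":0.05,"wx":0,"wy":0,"wz":0},{"jaw":1,"tx":0,"ty":0,"tz":0.05,"wx":0,"wy":0,"wz":0},{"jaw":1,"tx":0,"ty":0,"tz":0.05,"wx":0,"wy":0,"wz":0},{"jaw":1,"tx":0,"ty":0,"tz":0.05,"wx":0,"wy":0,"wz":0},{"jaw":1,"tx":0,"ty":0,"tz":0.05,"wx":0,"wy":0,"wz":0}]}}

```text
time: 3.53
tool_pos: [0.5966, 0.3599, 0.2962]
eef_rot: [0.0, 0.64, 0.768, 0.001]
wrist_force: [0.3, -0.8, 0.8]
grip_width: 0.0919
gripper_force: 0.0
```

```bash
python3 - <<'E'
from h import *
seq([(599.5,359.5,191,100)])
E
```

```text
now [596.6 359.9 296.2] yaw 100.4 zaxis [ 0.002  0.001 -1.   ] w 91.9 t 3.53 q7 -0.76
t [-0.005  0.013  0.526] w [ 0.0003 -0.0002  0.0012]
```

>>> {"fn": "carry_out", "kwargs": {"plan": [{"jaw":1,"tx":0,"ty":0.012,"tz":0.1,"wx":0,"wy":0,"wz":0.001},{"jaw":1,"tx":0,"ty":0.012,"tz":0.25,"wx":0,"wy":0,"wz":0.001},{"jaw":1,"tx":0,"ty":0.012,"tz":0.38,"wx":0,"wy":0,"wz":0.001},{"jaw":1,"tx":0,"ty":0.012,"tz":0.47,"wx":0,"wy":0,"wz":0.001},{"jaw":1,"tx":0,"ty":0.012,"tz":0.52,"wx":0,"wy":0,"wz":0.001}]}}

```text
time: 3.95
tool_pos: [0.5984, 0.3595, 0.1889]
eef_rot: [-0.0, 0.642, 0.766, -0.001]
wrist_force: [-0.5, -0.6, 0.3]
grip_width: 0.0914
gripper_force: 0.0
```

>>> {"fn": "carry_out", "kwargs": {"plan": [{"jaw":1,"tx":0,"ty":0,"tz":0,"wx":0,"wy":0,"wz":0},{"jaw":1,"tx":0,"ty":0,"tz":0,"wx":0,"wy":0,"wz":0},{"jaw":0.3,"tx":0,"ty":0,"tz":0,"wx":0,"wy":0,"wz":0},{"jaw":0.3,"tx":0,"ty":0,"tz":0,"wx":0,"wy":0,"wz":0},{"jaw":0.3,"tx":0,"ty":0,"tz":0,"wx":0,"wy":0,"wz":0}], "force": 45}}

```text
time: 4.37
tool_pos: [0.5991, 0.3603, 0.1922]
eef_rot: [0.0, 0.642, 0.766, 0.001]
wrist_force: [-0.3, -0.3, 0.2]
grip_width: 0.0762
gripper_force: 0.0
```

>>> {"fn": "carry_out", "kwargs": {"plan": [{"jaw":0,"tx":0,"ty":0,"tz":0,"wx":0,"wy":0,"wz":0},{"jaw":0,"tx":0,"ty":0,"tz":0,"wx":0,"wy":0,"wz":0},{"jaw":0,"tx":0,"ty":0,"tz":0,"wx":0,"wy":0,"wz":0},{"jaw":0,"tx":0,"ty":0,"tz":0,"wx":0,"wy":0,"wz":0},{"jaw":0,"tx":0,"ty":0,"tz":0,"wx":0,"wy":0,"wz":0}]}}

```text
time: 4.78
tool_pos: [0.5987, 0.3599, 0.1907]
eef_rot: [0.0, 0.642, 0.766, -0.0]
wrist_force: [0.3, 0.4, 0.9]
grip_width: 0.0452
gripper_force: 45.0
```

```bash
python3 - <<'E'
from h import *
seq([(599.5,359.5,260,100)])
E
```

```text
now [598.7 359.9 190.7] yaw 100.1 zaxis [ 0. -0. -1.] w 45.2 t 4.78 q7 -0.81
t [-0.003  0.003 -0.346] w [0.     0.     0.0002]
```

Plane gripped at 45.2 mm (46 nominal). Lifting and carrying.

```bash
python3 - <<'E'
from h import *
s=np.array([598.7,359.9]);e=np.array([476,-158.5])
seq([(*s,290,100)]+[(*(s+(e-s)*k/4),290,100-16.5*k/4) for k in range(1,5)])
E
```

```text
now [598.7 359.9 190.7] yaw 100.1 zaxis [ 0. -0. -1.] w 45.2 t 4.78 q7 -0.81
t [-0.    -0.    -0.496] w [0.     0.     0.0002]
t [-0.612 -0.264 -0.   ] w [0.     0.     0.0115]
t [-0.629 -0.218 -0.   ] w [0.     0.     0.0114]
t [-0.643 -0.174 -0.   ] w [0.     0.     0.0115]
t [-0.653 -0.126 -0.   ] w [0.     0.     0.0114]
```

>>> {"fn": "carry_out", "kwargs": {"plan": [{"jaw":0,"tx":0,"ty":0,"tz":-0.05,"wx":0,"wy":0,"wz":0},{"jaw":0,"tx":0,"ty":0,"tz":-0.15,"wx":0,"wy":0,"wz":0},{"jaw":0,"tx":0,"ty":0,"tz":-0.3,"wx":0,"wy":0,"wz":0},{"jaw":0,"tx":0,"ty":0,"tz":-0.44,"wx":0,"wy":0,"wz":0},{"jaw":0,"tx":0,"ty":0,"tz":-0.5,"wx":0,"wy":0,"wz":0}]}}

```text
time: 5.2
tool_pos: [0.599, 0.3606, 0.2946]
eef_rot: [0.0, 0.642, 0.766, 0.002]
wrist_force: [1.0, 0.9, -5.8]
grip_width: 0.0457
gripper_force: 45.0
```

>>> {"fn": "carry_out", "kwargs": {"plan": [{"jaw":0,"tx":-0.05,"ty":-0.02,"tz":0,"wx":0,"wy":0,"wz":0.001},{"jaw":0,"tx":-0.15,"ty":-0.06,"tz":0,"wx":0,"wy":0,"wz":0.003},{"jaw":0,"tx":-0.3,"ty":-0.13,"tz":0,"wx":0,"wy":0,"wz":0.0055},{"jaw":0,"tx":-0.45,"ty":-0.195,"tz":0,"wx":0,"wy":0,"wz":0.0085},{"jaw":0,"tx":-0.612,"ty":-0.264,"tz":0,"wx":0,"wy":0,"wz":0.0115}]}}

```text
time: 5.62
tool_pos: [0.5666, 0.2281, 0.2885]
eef_rot: [-0.001, 0.67, 0.743, -0.002]
wrist_force: [1.2, -1.1, -6.4]
grip_width: 0.0456
gripper_force: 45.0
```

>>> {"fn": "carry_out", "kwargs": {"plan": [{"jaw":0,"tx":-0.126,"ty":-0.044,"tz":0,"wx":0,"wy":0,"wz":0.0023},{"jaw":0,"tx":-0.252,"ty":-0.088,"tz":0,"wx":0,"wy":0,"wz":0.0046},{"jaw":0,"tx":-0.377,"ty":-0.131,"tz":0,"wx":0,"wy":0,"wz":0.0069},{"jaw":0,"tx":-0.503,"ty":-0.174,"tz":0,"wx":0,"wy":0,"wz":0.0092},{"jaw":0,"tx":-0.629,"ty":-0.218,"tz":0,"wx":0,"wy":0,"wz":0.0114}]}}

```text
time: 6.03
tool_pos: [0.5362, 0.0981, 0.289]
eef_rot: [-0.001, 0.696, 0.718, -0.002]
wrist_force: [-0.6, 0.1, -6.0]
grip_width: 0.0453
gripper_force: 45.0
```

>>> {"fn": "carry_out", "kwargs": {"plan": [{"jaw":0,"tx":-0.129,"ty":-0.035,"tz":0,"wx":0,"wy":0,"wz":0.0023},{"jaw":0,"tx":-0.257,"ty":-0.07,"tz":0,"wx":0,"wy":0,"wz":0.0046},{"jaw":0,"tx":-0.386,"ty":-0.104,"tz":0,"wx":0,"wy":0,"wz":0.0069},{"jaw":0,"tx":-0.514,"ty":-0.139,"tz":0,"wx":0,"wy":0,"wz":0.0092},{"jaw":0,"tx":-0.643,"ty":-0.174,"tz":0,"wx":0,"wy":0,"wz":0.0115}]}}

```text
time: 6.45
tool_pos: [0.5052, -0.0311, 0.2891]
eef_rot: [-0.001, 0.722, 0.692, -0.001]
wrist_force: [0.3, -0.5, -5.9]
grip_width: 0.0456
gripper_force: 45.0
```

>>> {"fn": "carry_out", "kwargs": {"plan": [{"jaw":0,"tx":-0.16,"ty":-0.031,"tz":0,"wx":0,"wy":0,"wz":0.0028},{"jaw":0,"tx":-0.32,"ty":-0.062,"tz":0,"wx":0,"wy":0,"wz":0.0056},{"jaw":0,"tx":-0.48,"ty":-0.093,"tz":0,"wx":0,"wy":0,"wz":0.0084},{"jaw":0,"tx":-0.6,"ty":-0.116,"tz":0,"wx":0,"wy":0,"wz":0.0105},{"jaw":0,"tx":-0.653,"ty":-0.126,"tz":0,"wx":0,"wy":0,"wz":0.0114}]}}

```text
time: 6.87
tool_pos: [0.4738, -0.1632, 0.2889]
eef_rot: [-0.001, 0.748, 0.664, -0.002]
wrist_force: [-0.9, 0.5, -6.8]
grip_width: 0.0458
gripper_force: 45.0
```

>>> {"fn": "carry_out", "kwargs": {"plan": [{"jaw":0,"tx":0,"ty":0,"tz":0.05,"wx":0,"wy":0,"wz":0},{"jaw":0,"tx":0,"ty":0,"tz":0.1,"wx":0,"wy":0,"wz":0},{"jaw":0,"tx":0,"ty":0,"tz":0.15,"wx":0,"wy":0,"wz":0},{"jaw":0,"tx":0,"ty":0,"tz":0.15,"wx":0,"wy":0,"wz":0},{"jaw":0,"tx":0,"ty":0,"tz":0.15,"wx":0,"wy":0,"wz":0}]}}

```text
time: 7.28
tool_pos: [0.4764, -0.1573, 0.2596]
eef_rot: [-0.001, 0.745, 0.667, -0.0]
wrist_force: [0.5, 0.6, -6.4]
grip_width: 0.0452
gripper_force: 45.0
```

```bash
python3 - <<'E'
from h import *
im=grab('wrist','w3.png'); pickle.dump(im,open('w3.pkl','wb'))
im=grab('top','t3.png'); pickle.dump(im,open('t3.pkl','wb'))
seq([(476,-158.5,215,83.5),(476,-158.5,196,83.5)])
E
```

```text
now [ 477.  -157.7  260.7] yaw 83.7 zaxis [-0.  0. -1.] w 45.9 t 7.38 q7 -0.22
t [-0.005 -0.004  0.228] w [-0.     -0.0001  0.0005]
t [ 0.    -0.     0.095] w [-0.  0.  0.]
```

View pics/w3.png

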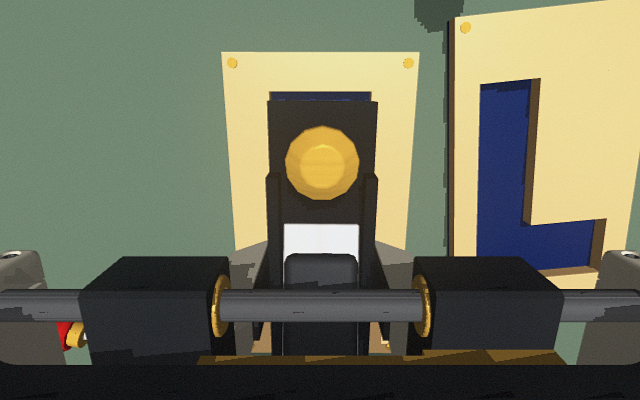

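Wrist view: the plane hangs straight over its insert. The cut-out's end edge is at row 92 (cols 270-371) and the plane's nose at row 100 (cols 268-377).

```bash
python3 - <<'E'
from h import *
im=pickle.load(open('w3.pkl','rb'))
print('cutend',np.round(cast(im,[[270,92],[371,92]],.014)*1000,1),'exp mid 485.4 -76')
print('outer',np.round(cast(im,[[221.5,52],[419.5,52]],.014)*1000,1),'exp mid',476+105*.113,-158.5+105*.9936)
print('nose',np.round(cast(im,[[268,100],[377,100]],.087)*1000,1),'exp mid',477+75*.11,-157.7+75*.994)
E
```

```text
cutend [[454.4 -75.5]
 [515.  -82.2]] exp mid 485.4 -76
outer [[429.5 -50.2]
 [544.7 -62.9]] exp mid 487.865 -54.172
nose [[463.1 -80.1]
 [507.6 -85. ]] exp mid 485.25 -83.14999999999999
```

>>> {"fn": "carry_out", "kwargs": {"plan": [{"jaw":0,"tx":-0.011,"ty":-0.005,"tz":0.05,"wx":0,"wy":0,"wz":0.0005},{"jaw":0,"tx":-0.011,"ty":-0.005,"tz":0.12,"wx":0,"wy":0,"wz":0.0005},{"jaw":0,"tx":-0.011,"ty":-0.005,"tz":0.18,"wx":0,"wy":0,"wz":0.0005},{"jaw":0,"tx":-0.011,"ty":-0.005,"tz":0.22,"wx":0,"wy":0,"wz":0.0005},{"jaw":0,"tx":-0.011,"ty":-0.005,"tz":0.24,"wx":0,"wy":0,"wz":0.0005}]}}

```text
time: 7.8
tool_pos: [0.4751, -0.1606, 0.2116]
eef_rot: [-0.001, 0.747, 0.665, -0.0]
wrist_force: [-0.9, -0.5, -5.4]
grip_width: 0.0457
gripper_force: 45.0
```

>>> {"fn": "carry_out", "kwargs": {"plan": [{"jaw":0,"tx":0,"ty":0,"tz":0.03,"wx":0,"wy":0,"wz":0},{"jaw":0,"tx":0,"ty":0,"tz":0.05,"wx":0,"wy":0,"wz":0},{"jaw":0,"tx":0,"ty":0,"tz":0.07,"wx":0,"wy":0,"wz":0},{"jaw":0,"tx":0,"ty":0,"tz":0.08,"wx":0,"wy":0,"wz":0},{"jaw":0,"tx":0,"ty":0,"tz":0.08,"wx":0,"wy":0,"wz":0}]}}

```text
time: 8.22
tool_pos: [0.4754, -0.1606, 0.1965]
eef_rot: [-0.0, 0.747, 0.665, -0.0]
wrist_force: [0.2, -0.0, -6.1]
grip_width: 0.0455
gripper_force: 45.0
```

```bash
python3 - <<'E'
from h import *
seq([(475.7,-159.7,195,83.5)]); print(ctrl.state()['wrist_force'])
E
```

```text
now [ 475.4 -160.6  196.5] yaw 83.4 zaxis [-0.  0. -1.] w 45.5 t 8.22 q7 -0.3
t [0.005 0.001 0.007] w [-0.      0.     -0.0003]
[ 0.21748027 -0.04137972 -6.13497318]
```

>>> {"fn": "carry_out", "kwargs": {"plan": [{"jaw":0.75,"tx":0,"ty":0,"tz":0.005,"wx":0,"wy":0,"wz":0},{"jaw":0.75,"tx":0,"ty":0,"tz":0.005,"wx":0,"wy":0,"wz":0},{"jaw":0.75,"tx":0,"ty":0,"tz":0.005,"wx":0,"wy":0,"wz":0},{"jaw":0.75,"tx":0,"ty":0,"tz":0.005,"wx":0,"wy":0,"wz":0},{"jaw":0.75,"tx":0,"ty":0,"tz":0.005,"wx":0,"wy":0,"wz":0}]}}

```text
time: 8.63
tool_pos: [0.4757, -0.1607, 0.1961]
eef_rot: [0.0, 0.747, 0.665, 0.0]
wrist_force: [-0.4, -0.8, 0.7]
grip_width: 0.0685
gripper_force: 0.0
```

>>> {"fn": "carry_out", "kwargs": {"plan": [{"jaw":0.75,"tx":0,"ty":0,"tz":-0.05,"wx":0,"wy":0,"wz":0},{"jaw":0.75,"tx":0,"ty":0,"tz":-0.15,"wx":0,"wy":0,"wz":0},{"jaw":0.75,"tx":0,"ty":0,"tz":-0.3,"wx":0,"wy":0,"wz":0},{"jaw":0.75,"tx":0,"ty":0,"tz":-0.5,"wx":0,"wy":0,"wz":0},{"jaw":0.75,"tx":0,"ty":0,"tz":-0.7,"wx":0,"wy":0,"wz":0}]}}

```text
time: 9.05
tool_pos: [0.4748, -0.1602, 0.3376]
eef_rot: [-0.001, 0.746, 0.666, -0.0]
wrist_force: [0.0, -0.2, 0.0]
grip_width: 0.0691
gripper_force: 0.0
```

```bash
python3 - <<'E'
from h import *
im=grab('wrist','w4.png'); pickle.dump(im,open('w4.pkl','wb'))
s=np.array([475.4,-160.6]);e=np.array([435.4,-420.8])
seq([(*(s+(e-s)*k/2),335,83.4+23.1*k/2) for k in (1,2)])
E
```

```text
now [ 477.3 -160.   345.2] yaw 83.5 zaxis [ 0.009 -0.002 -1.   ] w 68.6 t 9.1 q7 -0.14
t [-0.662 -0.035  0.052] w [ 0.0014  0.0004 -0.0319]
t [-0.639 -0.156 -0.   ] w [ 0.     -0.     -0.0321]
```

View pics/w4.png

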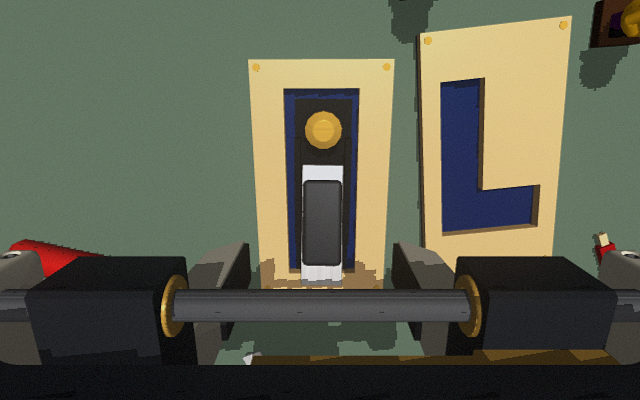

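The plane lies in its cut-out (nose row 97, cut-out rows 88-272). Next is the square.

>>> {"fn": "carry_out", "kwargs": {"plan": [{"jaw":1,"tx":-0.132,"ty":-0.007,"tz":0,"wx":0,"wy":0,"wz":-0.0064},{"jaw":1,"tx":-0.264,"ty":-0.014,"tz":0,"wx":0,"wy":0,"wz":-0.0128},{"jaw":1,"tx":-0.396,"ty":-0.021,"tz":0,"wx":0,"wy":0,"wz":-0.0192},{"jaw":1,"tx":-0.528,"ty":-0.028,"tz":0,"wx":0,"wy":0,"wz":-0.0256},{"jaw":1,"tx":-0.66,"ty":-0.035,"tz":0,"wx":0,"wy":0,"wz":-0.032}]}}

```text
time: 9.52
tool_pos: [0.4528, -0.292, 0.3367]
eef_rot: [0.0, 0.675, 0.738, 0.0]
wrist_force: [0.7, -0.9, -0.4]
grip_width: 0.0911
gripper_force: 0.0
```

>>> {"fn": "carry_out", "kwargs": {"plan": [{"jaw":1,"tx":-0.128,"ty":-0.031,"tz":0,"wx":0,"wy":0,"wz":-0.0064},{"jaw":1,"tx":-0.256,"ty":-0.062,"tz":0,"wx":0,"wy":0,"wz":-0.0128},{"jaw":1,"tx":-0.384,"ty":-0.094,"tz":0,"wx":0,"wy":0,"wz":-0.0192},{"jaw":1,"tx":-0.512,"ty":-0.125,"tz":0,"wx":0,"wy":0,"wz":-0.0256},{"jaw":1,"tx":-0.64,"ty":-0.156,"tz":0,"wx":0,"wy":0,"wz":-0.032}]}}

```text
time: 9.93
tool_pos: [0.4327, -0.4223, 0.3366]
eef_rot: [0.0, 0.598, 0.802, 0.0]
wrist_force: [1.3, -0.1, 0.0]
grip_width: 0.0921
gripper_force: 0.0
```

>>> {"fn": "carry_out", "kwargs": {"plan": [{"jaw":1,"tx":0,"ty":0,"tz":0.05,"wx":0,"wy":0,"wz":0},{"jaw":1,"tx":0,"ty":0,"tz":0.15,"wx":0,"wy":0,"wz":0},{"jaw":1,"tx":0,"ty":0,"tz":0.2,"wx":0,"wy":0,"wz":0},{"jaw":1,"tx":0,"ty":0,"tz":0.2,"wx":0,"wy":0,"wz":0},{"jaw":1,"tx":0,"ty":0,"tz":0.2,"wx":0,"wy":0,"wz":0}]}}

```text
time: 10.35
tool_pos: [0.4332, -0.4206, 0.2958]
eef_rot: [-0.001, 0.598, 0.801, 0.0]
wrist_force: [-0.3, -1.0, 0.5]
grip_width: 0.0914
gripper_force: 0.0
```

```bash
python3 - <<'E'
from h import *
im=grab('wrist','w5.png'); pickle.dump(im,open('w5.pkl','wb'))
seq([(435.4,-420.8,191,106.5)])
E
```

```text
now [ 433.6 -420.7  296.5] yaw 106.5 zaxis [ 0. -0. -1.] w 91.7 t 10.4 q7 0.65
t [-0.003  0.009  0.527] w [ 0.0001  0.     -0.    ]
```

View pics/w5.png

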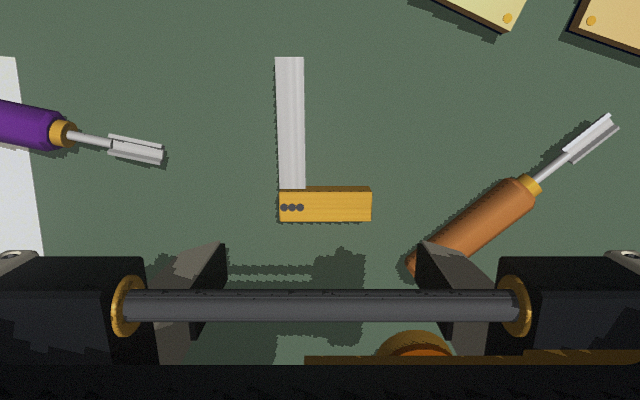

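Wrist view: stock (279-371, 187-221), blade going up at columns 275-305. The stock's 24 mm side runs along the blade, so the gripper must be turned 90°. The brown gouge is at (500,200).

```bash
python3 - <<'E'
from h import *
im=pickle.load(open('w5.pkl','rb'))
r,_=rect(im,(265,175,385,235),[15,120,80],[32,255,255],.020);print('stock',r)
r,_=rect(im,(265,45,315,192),[0,0,120],[180,50,255],.011);print('blade',r)
r,_=rect(im,(265,205,385,235),[15,120,80],[32,255,255],.020)
r,_=rect(im,(395,150,545,280),[5,100,60],[20,255,255],.014);print('gouge handle',r)
E
```

```text
stock {'c': array([ 436.7, -420.6]), 's': array([69.5, 27.4]), 'a': 16.5, 'cen': array([ 438.3, -420.2]), 'zmed': 20.0}
blade {'c': array([ 396.8, -373.2]), 's': array([94. , 20.9]), 'a': -73.2, 'cen': array([ 395.8, -370.1]), 'zmed': 11.1}
gouge handle {'c': array([ 560.7, -398.5]), 's': array([89.2, 34. ]), 'a': 59.5, 'cen': array([ 561.8, -395.7]), 'zmed': 25.2}
```

>>> {"fn": "carry_out", "kwargs": {"plan": [{"jaw":0.8,"tx":0,"ty":0,"tz":0,"wx":0,"wy":0,"wz":0.017},{"jaw":0.8,"tx":0,"ty":0,"tz":0,"wx":0,"wy":0,"wz":0.034},{"jaw":0.8,"tx":0,"ty":0,"tz":0,"wx":0,"wy":0,"wz":0.051},{"jaw":0.8,"tx":0,"ty":0,"tz":0,"wx":0,"wy":0,"wz":0.068},{"jaw":0.8,"tx":0,"ty":0,"tz":0,"wx":0,"wy":0,"wz":0.085}]}}

```text
time: 10.82
tool_pos: [0.4338, -0.4209, 0.2972]
eef_rot: [0.001, 0.79, 0.613, 0.0]
wrist_force: [0.3, 0.3, -0.1]
grip_width: 0.0737
gripper_force: 0.0
```

>>> {"fn": "carry_out", "kwargs": {"plan": [{"jaw":0.8,"tx":0,"ty":0,"tz":0,"wx":0,"wy":0,"wz":0.017},{"jaw":0.8,"tx":0,"ty":0,"tz":0,"wx":0,"wy":0,"wz":0.034},{"jaw":0.8,"tx":0,"ty":0,"tz":0,"wx":0,"wy":0,"wz":0.051},{"jaw":0.8,"tx":0,"ty":0,"tz":0,"wx":0,"wy":0,"wz":0.068},{"jaw":0.8,"tx":0,"ty":0,"tz":0,"wx":0,"wy":0,"wz":0.085}]}}

```text
time: 11.23
tool_pos: [0.4338, -0.4208, 0.2972]
eef_rot: [0.001, 0.924, 0.383, 0.001]
wrist_force: [0.6, -0.8, 0.6]
grip_width: 0.0735
gripper_force: 0.0
```

>>> {"fn": "carry_out", "kwargs": {"plan": [{"jaw":0.8,"tx":0,"ty":0,"tz":0,"wx":0,"wy":0,"wz":0.016},{"jaw":0.8,"tx":0,"ty":0,"tz":0,"wx":0,"wy":0,"wz":0.032},{"jaw":0.8,"tx":0,"ty":0,"tz":0,"wx":0,"wy":0,"wz":0.048},{"jaw":0.8,"tx":0,"ty":0,"tz":0,"wx":0,"wy":0,"wz":0.064},{"jaw":0.8,"tx":0,"ty":0,"tz":0,"wx":0,"wy":0,"wz":0.08}]}}

```text
time: 11.65
tool_pos: [0.4339, -0.4208, 0.2972]
eef_rot: [0.001, 0.99, 0.141, 0.001]
wrist_force: [0.2, 0.0, -0.4]
grip_width: 0.0731
gripper_force: 0.0
```

>>> {"fn": "carry_out", "kwargs": {"plan": [{"jaw":0.8,"tx":0,"ty":0,"tz":0.05,"wx":0,"wy":0,"wz":0},{"jaw":0.8,"tx":0,"ty":0,"tz":0.15,"wx":0,"wy":0,"wz":0},{"jaw":0.8,"tx":0,"ty":0,"tz":0.2,"wx":0,"wy":0,"wz":0},{"jaw":0.8,"tx":0,"ty":0,"tz":0.2,"wx":0,"wy":0,"wz":0},{"jaw":0.8,"tx":0,"ty":0,"tz":0.2,"wx":0,"wy":0,"wz":0}]}}

```text
time: 12.07
tool_pos: [0.4331, -0.4209, 0.2553]
eef_rot: [-0.001, 0.99, 0.144, -0.0]
wrist_force: [-0.3, -0.5, 0.2]
grip_width: 0.0734
gripper_force: 0.0
```

```bash
python3 - <<'E'
from h import *
seq([(436.2,-420.5,191,16.5)])
E
```

```text
now [ 433.1 -420.9  255.3] yaw 16.6 zaxis [-0.001  0.001 -1.   ] w 73.4 t 12.07 q7 -0.7
t [0.015 0.003 0.322] w [-0.0002  0.0001  0.0001]
```

>>> {"fn": "carry_out", "kwargs": {"plan": [{"jaw":0.8,"tx":0.015,"ty":0.003,"tz":0.06,"wx":0,"wy":0,"wz":0},{"jaw":0.8,"tx":0.015,"ty":0.003,"tz":0.16,"wx":0,"wy":0,"wz":0},{"jaw":0.8,"tx":0.015,"ty":0.003,"tz":0.25,"wx":0,"wy":0,"wz":0},{"jaw":0.8,"tx":0.015,"ty":0.003,"tz":0.3,"wx":0,"wy":0,"wz":0},{"jaw":0.8,"tx":0.015,"ty":0.003,"tz":0.323,"wx":0,"wy":0,"wz":0}]}}

```text
time: 12.48
tool_pos: [0.4361, -0.4206, 0.1896]
eef_rot: [-0.001, 0.99, 0.143, -0.001]
wrist_force: [-0.9, 1.4, 0.1]
grip_width: 0.0739
gripper_force: 0.0
```

>>> {"fn": "carry_out", "kwargs": {"plan": [{"jaw":0.5,"tx":0,"ty":0,"tz":0,"wx":0,"wy":0,"wz":0},{"jaw":0.4,"tx":0,"ty":0,"tz":0,"wx":0,"wy":0,"wz":0},{"jaw":0.3,"tx":0,"ty":0,"tz":0,"wx":0,"wy":0,"wz":0},{"jaw":0,"tx":0,"ty":0,"tz":0,"wx":0,"wy":0,"wz":0},{"jaw":0,"tx":0,"ty":0,"tz":0,"wx":0,"wy":0,"wz":0}]}}

```text
time: 12.9
tool_pos: [0.4365, -0.4211, 0.192]
eef_rot: [0.001, 0.99, 0.143, 0.0]
wrist_force: [0.5, -0.1, 0.2]
grip_width: 0.0445
gripper_force: 0.0
```

>>> {"fn": "carry_out", "kwargs": {"plan": [{"jaw":0,"tx":0,"ty":0,"tz":0,"wx":0,"wy":0,"wz":0},{"jaw":0,"tx":0,"ty":0,"tz":0,"wx":0,"wy":0,"wz":0},{"jaw":0,"tx":0,"ty":0,"tz":0,"wx":0,"wy":0,"wz":0},{"jaw":0,"tx":0,"ty":0,"tz":0,"wx":0,"wy":0,"wz":0},{"jaw":0,"tx":0,"ty":0,"tz":0,"wx":0,"wy":0,"wz":0}]}}

```text
time: 13.32
tool_pos: [0.4364, -0.4212, 0.1914]
eef_rot: [0.0, 0.99, 0.143, 0.0]
wrist_force: [0.7, -1.5, 2.2]
grip_width: 0.0232
gripper_force: 45.0
```

```bash
python3 - <<'E'
from h import *
# insert: origin (623.8,-149.8) yaw 90.1; grip point local (-47,~1) ; tool yaw 0.1
o=np.array([623.8,-149.8]);a=np.radians(90.1);R=np.array([[np.cos(a),-np.sin(a)],[np.sin(a),np.cos(a)]])
e=o+R@[-47,1]; print(e)
s=np.array([436.2,-420.5])
seq([(*s,290,16.5)]+[(*(s+(e-s)*k/3),290,16.5-16.4*k/3) for k in (1,2,3)])
E
```

```text
[ 622.88203196 -196.80167374]
now [ 436.4 -421.2  191.4] yaw 16.4 zaxis [ 0.001 -0.001 -1.   ] w 23.2 t 13.32 q7 -0.72
t [ 0.    -0.003 -0.493] w [ 0.0001 -0.0001 -0.0002]
t [ 0.405 -0.269 -0.   ] w [0.     0.     0.0152]
t [ 0.376 -0.307 -0.   ] w [0.     0.     0.0152]
t [ 0.346 -0.341 -0.001] w [0.0001 0.     0.0152]
```

Stock gripped at 23.2 mm. Carrying it.

>>> {"fn": "carry_out", "kwargs": {"plan": [{"jaw":0,"tx":0,"ty":0,"tz":-0.05,"wx":0,"wy":0,"wz":0},{"jaw":0,"tx":0,"ty":0,"tz":-0.15,"wx":0,"wy":0,"wz":0},{"jaw":0,"tx":0,"ty":0,"tz":-0.3,"wx":0,"wy":0,"wz":0},{"jaw":0,"tx":0,"ty":0,"tz":-0.44,"wx":0,"wy":0,"wz":0},{"jaw":0,"tx":0,"ty":0,"tz":-0.5,"wx":0,"wy":0,"wz":0}]}}

```text
time: 13.73
tool_pos: [0.4368, -0.4211, 0.2948]
eef_rot: [0.001, 0.99, 0.143, 0.001]
wrist_force: [1.6, -1.2, -2.7]
grip_width: 0.0234
gripper_force: 45.0
```

>>> {"fn": "carry_out", "kwargs": {"plan": [{"jaw":0,"tx":0.04,"ty":-0.027,"tz":0,"wx":0,"wy":0,"wz":0.0015},{"jaw":0,"tx":0.12,"ty":-0.08,"tz":0,"wx":0,"wy":0,"wz":0.0045},{"jaw":0,"tx":0.21,"ty":-0.14,"tz":0,"wx":0,"wy":0,"wz":0.008},{"jaw":0,"tx":0.31,"ty":-0.205,"tz":0,"wx":0,"wy":0,"wz":0.0116},{"jaw":0,"tx":0.405,"ty":-0.269,"tz":0,"wx":0,"wy":0,"wz":0.0152}]}}

```text
time: 14.15
tool_pos: [0.499, -0.3444, 0.2891]
eef_rot: [-0.001, 0.995, 0.095, -0.001]
wrist_force: [0.4, -0.5, -3.0]
grip_width: 0.0236
gripper_force: 45.0
```

>>> {"fn": "carry_out", "kwargs": {"plan": [{"jaw":0,"tx":0.075,"ty":-0.061,"tz":0,"wx":0,"wy":0,"wz":0.003},{"jaw":0,"tx":0.15,"ty":-0.123,"tz":0,"wx":0,"wy":0,"wz":0.006},{"jaw":0,"tx":0.226,"ty":-0.184,"tz":0,"wx":0,"wy":0,"wz":0.0091},{"jaw":0,"tx":0.3,"ty":-0.246,"tz":0,"wx":0,"wy":0,"wz":0.0122},{"jaw":0,"tx":0.376,"ty":-0.307,"tz":0,"wx":0,"wy":0,"wz":0.0152}]}}

```text
time: 14.57
tool_pos: [0.561, -0.2697, 0.2889]
eef_rot: [-0.001, 0.999, 0.048, -0.002]
wrist_force: [-1.8, -0.4, -3.6]
grip_width: 0.0228
gripper_force: 45.0
```

>>> {"fn": "carry_out", "kwargs": {"plan": [{"jaw":0,"tx":0.09,"ty":-0.089,"tz":0,"wx":0,"wy":0,"wz":0.004},{"jaw":0,"tx":0.18,"ty":-0.177,"tz":0,"wx":0,"wy":0,"wz":0.008},{"jaw":0,"tx":0.26,"ty":-0.256,"tz":0,"wx":0,"wy":0,"wz":0.0115},{"jaw":0,"tx":0.32,"ty":-0.315,"tz":0,"wx":0,"wy":0,"wz":0.014},{"jaw":0,"tx":0.346,"ty":-0.341,"tz":0,"wx":0,"wy":0,"wz":0.0152}]}}

```text
time: 14.98
tool_pos: [0.6244, -0.1929, 0.2889]
eef_rot: [-0.001, 1.0, 0.002, -0.001]
wrist_force: [0.8, 0.6, -4.2]
grip_width: 0.0234
gripper_force: 45.0
```

>>> {"fn": "carry_out", "kwargs": {"plan": [{"jaw":0,"tx":0,"ty":0,"tz":0.05,"wx":0,"wy":0,"wz":0},{"jaw":0,"tx":0,"ty":0,"tz":0.1,"wx":0,"wy":0,"wz":0},{"jaw":0,"tx":0,"ty":0,"tz":0.15,"wx":0,"wy":0,"wz":0},{"jaw":0,"tx":0,"ty":0,"tz":0.15,"wx":0,"wy":0,"wz":0},{"jaw":0,"tx":0,"ty":0,"tz":0.15,"wx":0,"wy":0,"wz":0}]}}

```text
time: 15.4
tool_pos: [0.622, -0.1985, 0.2596]
eef_rot: [-0.0, 1.0, -0.001, -0.001]
wrist_force: [-0.1, -0.9, -2.4]
grip_width: 0.0229
gripper_force: 45.0
```

```bash
python3 - <<'E'
from h import *
seq([(622.9,-196.8,196,.1)])
im=grab('top'); pickle.dump(im,open('t5.pkl','wb'))
im2=grab('scene'); pickle.dump(im2,open('s5.pkl','wb')); a=cv2.resize(im2['color'][150:290,180:380],None,fx=3,fy=3); b=cv2.resize(im['color'][100:240,260:460],None,fx=2,fy=2)
cv2.imwrite('pics/ts5.png',np.hstack([a[:420],np.pad(b,((0,140),(0,0),(0,0)))])[:, :1000][:,:]) if 0 else cv2.imwrite('pics/ts5.png',np.hstack([cv2.resize(a,(400,280)),b]))
E
```

```text
now [ 622.  -198.5  259.6] yaw -0.1 zaxis [-0.003  0.    -1.   ] w 22.9 t 15.4 q7 -1.41
t [ 0.005 -0.008  0.318] w [-0.      0.0005 -0.0005]
```

View pics/ts5.png

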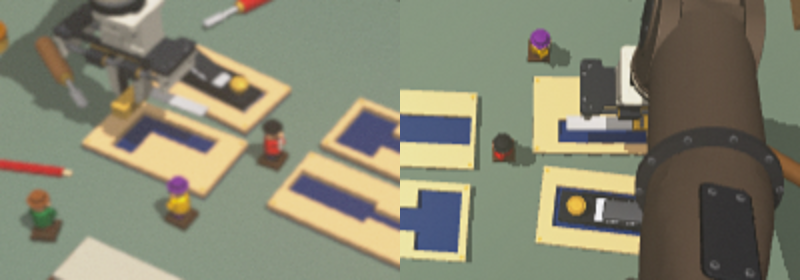

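Scene and top crops: the square hangs level, with the blade over the blade slot. I'll check the blade pose by casting at its height.

```bash
python3 - <<'E'
from h import *
im=pickle.load(open('t5.pkl','rb'))
r,_=rect(im,(335,150,385,175),[0,0,150],[180,45,255],.079);print('blade',r, 'expect tip y', -149.8+59,'x 589..609')
ct,m=blob(im,(335,150,385,175),[0,0,150],[180,45,255]); xy=cast(im,ct,.079)*1000
print('tip y',xy[:,1].max(),'x range',xy[:,0].min(),xy[:,0].max())
print('cloud z',np.median(cloud(im)[m>0][:,2]))
E
```

```text
blade {'c': array([ 597.7, -136.9]), 's': array([91.6, 17.4]), 'a': -89.9, 'cen': array([ 596.9, -130.2]), 'zmed': 80.1} expect tip y -90.80000000000001 x 589..609
tip y -91.15562058804579 x range 588.8756710674452 606.4212138847676
cloud z 0.08009711558360932
```

>>> {"fn": "carry_out", "kwargs": {"plan": [{"jaw":0,"tx":0.004,"ty":-0.003,"tz":0.05,"wx":0,"wy":0,"wz":-0.0005},{"jaw":0,"tx":0.004,"ty":-0.003,"tz":0.12,"wx":0,"wy":0,"wz":-0.0005},{"jaw":0,"tx":0.004,"ty":-0.003,"tz":0.18,"wx":0,"wy":0,"wz":-0.0005},{"jaw":0,"tx":0.004,"ty":-0.003,"tz":0.22,"wx":0,"wy":0,"wz":-0.0005},{"jaw":0,"tx":0.004,"ty":-0.003,"tz":0.24,"wx":0,"wy":0,"wz":-0.0005}]}}

```text
time: 15.92
tool_pos: [0.6234, -0.1965, 0.2114]
eef_rot: [-0.0, 1.0, 0.002, -0.001]
wrist_force: [-0.4, 0.1, -3.3]
grip_width: 0.0233
gripper_force: 45.0
```

>>> {"fn": "carry_out", "kwargs": {"plan": [{"jaw":0,"tx":0,"ty":0,"tz":0.03,"wx":0,"wy":0,"wz":0},{"jaw":0,"tx":0,"ty":0,"tz":0.05,"wx":0,"wy":0,"wz":0},{"jaw":0,"tx":0,"ty":0,"tz":0.065,"wx":0,"wy":0,"wz":0},{"jaw":0,"tx":0,"ty":0,"tz":0.075,"wx":0,"wy":0,"wz":0},{"jaw":0,"tx":0,"ty":0,"tz":0.075,"wx":0,"wy":0,"wz":0}]}}

```text
time: 16.33
tool_pos: [0.624, -0.1966, 0.1979]
eef_rot: [-0.0, 1.0, 0.002, -0.0]
wrist_force: [-0.6, -0.6, -4.3]
grip_width: 0.0234
gripper_force: 45.0
```

```bash
python3 - <<'E'
from h import *
seq([(622.9,-196.8,196,.1)])
E
```

```text
now [ 624.  -196.6  197.9] yaw 0.2 zaxis [-0.  0. -1.] w 23.4 t 16.33 q7 -1.42
t [-0.005  0.001  0.01 ] w [-0.      0.      0.0003]
```

>>> {"fn": "carry_out", "kwargs": {"plan": [{"jaw":0,"tx":-0.003,"ty":0,"tz":0.01,"wx":0,"wy":0,"wz":0},{"jaw":0,"tx":-0.003,"ty":0,"tz":0.01,"wx":0,"wy":0,"wz":0},{"jaw":0.6,"tx":-0.003,"ty":0,"tz":0.01,"wx":0,"wy":0,"wz":0},{"jaw":0.6,"tx":-0.003,"ty":0,"tz":0.01,"wx":0,"wy":0,"wz":0},{"jaw":0.6,"tx":-0.003,"ty":0,"tz":0.01,"wx":0,"wy":0,"wz":0}]}}

```text
time: 16.75
tool_pos: [0.6237, -0.1967, 0.1967]
eef_rot: [0.0, 1.0, 0.002, 0.001]
wrist_force: [0.5, 1.1, 0.7]
grip_width: 0.0386
gripper_force: 0.0
```

>>> {"fn": "carry_out", "kwargs": {"plan": [{"jaw":0.6,"tx":0,"ty":0,"tz":0,"wx":0,"wy":0,"wz":0},{"jaw":0.6,"tx":0,"ty":0,"tz":-0.1,"wx":0,"wy":0,"wz":0},{"jaw":0.6,"tx":0,"ty":0,"tz":-0.3,"wx":0,"wy":0,"wz":0},{"jaw":0.6,"tx":0,"ty":0,"tz":-0.5,"wx":0,"wy":0,"wz":0},{"jaw":0.6,"tx":0,"ty":0,"tz":-0.7,"wx":0,"wy":0,"wz":0}]}}

```text
time: 17.17
tool_pos: [0.6231, -0.1966, 0.3377]
eef_rot: [-0.0, 1.0, 0.002, -0.0]
wrist_force: [1.1, 0.5, -0.5]
grip_width: 0.0552
gripper_force: 0.0
```

>>> {"fn": "carry_out", "kwargs": {"plan": [{"jaw":1,"tx":0,"ty":0,"tz":0,"wx":0,"wy":0,"wz":0},{"jaw":1,"tx":0,"ty":0,"tz":0,"wx":0,"wy":0,"wz":0},{"jaw":1,"tx":0,"ty":0,"tz":0,"wx":0,"wy":0,"wz":0},{"jaw":1,"tx":0,"ty":0,"tz":0,"wx":0,"wy":0,"wz":0},{"jaw":1,"tx":0,"ty":0,"tz":0,"wx":0,"wy":0,"wz":0}]}}

```text
time: 17.58
tool_pos: [0.623, -0.1966, 0.3346]
eef_rot: [-0.0, 1.0, 0.002, -0.001]
wrist_force: [-0.6, -0.3, -0.1]
grip_width: 0.0838
gripper_force: 0.0
```

```bash
python3 - <<'E'
from h import *
s=np.array([623,-196.8]);e=np.array([430,359])
seq([(*(s+(e-s)*k/4),335,.2+111*k/4) for k in (1,2,3,4)])
E
```

```text
now [ 623.  -196.6  334.6] yaw 0.2 zaxis [-0.003  0.001 -1.   ] w 83.8 t 17.58 q7 -1.4
t [-0.238 -0.694 -0.001] w [-0.0002  0.0004 -0.077 ]
t [ 0.112 -0.727 -0.   ] w [ 0.     -0.     -0.0771]
t [ 0.438 -0.591 -0.   ] w [ 0.     -0.     -0.0771]
t [ 0.663 -0.319 -0.   ] w [ 0.      0.     -0.0771]
```

>>> {"fn": "carry_out", "kwargs": {"plan": [{"jaw":1,"tx":-0.047,"ty":-0.139,"tz":0,"wx":0,"wy":0,"wz":-0.0154},{"jaw":1,"tx":-0.095,"ty":-0.278,"tz":0,"wx":0,"wy":0,"wz":-0.0308},{"jaw":1,"tx":-0.143,"ty":-0.416,"tz":0,"wx":0,"wy":0,"wz":-0.0462},{"jaw":1,"tx":-0.19,"ty":-0.555,"tz":0,"wx":0,"wy":0,"wz":-0.0616},{"jaw":1,"tx":-0.238,"ty":-0.694,"tz":0,"wx":0,"wy":0,"wz":-0.077}]}}

```text
time: 18.0
tool_pos: [0.5744, -0.0568, 0.335]
eef_rot: [-0.0, 0.97, 0.244, -0.001]
wrist_force: [0.1, 0.2, 0.3]
grip_width: 0.0916
gripper_force: 0.0
```

>>> {"fn": "carry_out", "kwargs": {"plan": [{"jaw":1,"tx":0.022,"ty":-0.145,"tz":0,"wx":0,"wy":0,"wz":-0.0154},{"jaw":1,"tx":0.045,"ty":-0.291,"tz":0,"wx":0,"wy":0,"wz":-0.0308},{"jaw":1,"tx":0.067,"ty":-0.436,"tz":0,"wx":0,"wy":0,"wz":-0.0462},{"jaw":1,"tx":0.09,"ty":-0.582,"tz":0,"wx":0,"wy":0,"wz":-0.0616},{"jaw":1,"tx":0.112,"ty":-0.727,"tz":0,"wx":0,"wy":0,"wz":-0.077}]}}

```text
time: 18.42
tool_pos: [0.5261, 0.0821, 0.3352]
eef_rot: [-0.0, 0.883, 0.469, -0.001]
wrist_force: [0.4, 0.5, -0.1]
grip_width: 0.0918
gripper_force: 0.0
```

>>> {"fn": "carry_out", "kwargs": {"plan": [{"jaw":1,"tx":0.088,"ty":-0.118,"tz":0,"wx":0,"wy":0,"wz":-0.0154},{"jaw":1,"tx":0.175,"ty":-0.236,"tz":0,"wx":0,"wy":0,"wz":-0.0308},{"jaw":1,"tx":0.263,"ty":-0.355,"tz":0,"wx":0,"wy":0,"wz":-0.0462},{"jaw":1,"tx":0.35,"ty":-0.473,"tz":0,"wx":0,"wy":0,"wz":-0.0616},{"jaw":1,"tx":0.438,"ty":-0.591,"tz":0,"wx":0,"wy":0,"wz":-0.077}]}}

```text
time: 18.83
tool_pos: [0.478, 0.221, 0.3352]
eef_rot: [-0.0, 0.745, 0.667, -0.001]
wrist_force: [1.0, 0.9, 0.0]
grip_width: 0.0915
gripper_force: 0.0
```

>>> {"fn": "carry_out", "kwargs": {"plan": [{"jaw":1,"tx":0.133,"ty":-0.064,"tz":0,"wx":0,"wy":0,"wz":-0.0155},{"jaw":1,"tx":0.265,"ty":-0.128,"tz":0,"wx":0,"wy":0,"wz":-0.031},{"jaw":1,"tx":0.398,"ty":-0.191,"tz":0,"wx":0,"wy":0,"wz":-0.0465},{"jaw":1,"tx":0.53,"ty":-0.255,"tz":0,"wx":0,"wy":0,"wz":-0.062},{"jaw":1,"tx":0.663,"ty":-0.319,"tz":0,"wx":0,"wy":0,"wz":-0.0775}]}}

```text
time: 19.25
tool_pos: [0.4301, 0.36, 0.3351]
eef_rot: [-0.0, 0.563, 0.827, -0.001]
wrist_force: [0.1, 1.0, 0.5]
grip_width: 0.0916
gripper_force: 0.0
```

>>> {"fn": "carry_out", "kwargs": {"plan": [{"jaw":1,"tx":0,"ty":0,"tz":0.05,"wx":0,"wy":0,"wz":0},{"jaw":1,"tx":0,"ty":0,"tz":0.15,"wx":0,"wy":0,"wz":0},{"jaw":1,"tx":0,"ty":0,"tz":0.2,"wx":0,"wy":0,"wz":0},{"jaw":1,"tx":0,"ty":0,"tz":0.2,"wx":0,"wy":0,"wz":0},{"jaw":1,"tx":0,"ty":0,"tz":0.2,"wx":0,"wy":0,"wz":0}]}}

```text
time: 19.67
tool_pos: [0.4308, 0.3584, 0.2953]
eef_rot: [-0.0, 0.565, 0.825, -0.001]
wrist_force: [0.2, 1.5, -0.5]
grip_width: 0.0919
gripper_force: 0.0
```

```bash
python3 - <<'E'
from h import *
seq([(430,359,190.5,111.2)])
im=grab('top'); pickle.dump(im,open('t6.pkl','wb'))
w=grab('wrist'); pickle.dump(w,open('w6.pkl','wb'))
cv2.imwrite('pics/m6.png',np.hstack([cv2.resize(im['color'][120:250,320:480],None,fx=2.5,fy=2.5),cv2.resize(w['color'],None,fx=.62,fy=.8125)]))
for z in(.028,):
    r,_=rect(w,(150,0,500,290),[14,50,110],[30,200,255],z); print('handle',r)
r,_=rect(im,(340,150,385,175),[0,0,150],[180,45,255],.015);print('blade',r,'exp',598.7,-149.8+12)
r,_=rect(im,(370,130,385,180),[15,140,80],[32,255,255],.024);print('stock',r,'exp',623.8,-196.8)
E
```

```text
now [430.8 358.4 295.3] yaw 111.2 zaxis [-0.002 -0.002 -1.   ] w 91.9 t 19.67 q7 -0.79
t [ 0.005 -0.002  0.524] w [-0.0004  0.0001  0.0001]
handle {'c': array([412.1, 402. ]), 's': array([119. ,  19.5]), 'a': -68.7, 'cen': array([410.1, 407.1]), 'zmed': 27.9}
blade {'c': array([ 598.6, -136. ]), 's': array([93.4, 18.3]), 'a': -89.9, 'cen': array([ 598.6, -134.9]), 'zmed': 15.4} exp 598.7 -137.8
stock {'c': array([ 622.9, -193.8]), 's': array([70.3, 24. ]), 'a': -0.6, 'cen': array([ 623.3, -194.2]), 'zmed': 24.3} exp 623.8 -196.8
```

View pics/m6.png

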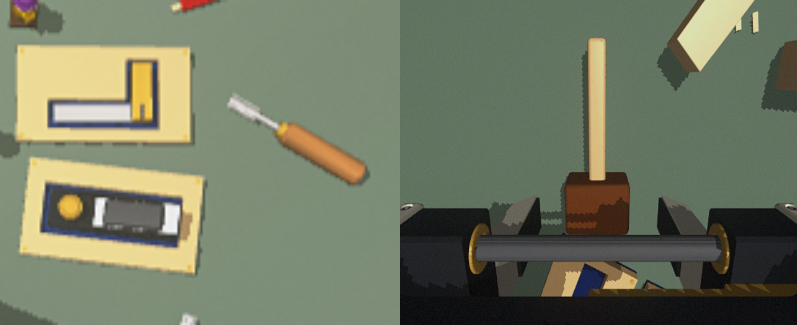

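Left crop: the square (blade top 15.4 mm, stock 24.3 mm) and plane both lie home. Right: the mallet is lined up, handle at column 597, head at (598,205). Gripping it.

>>> {"fn": "carry_out", "kwargs": {"plan": [{"jaw":1,"tx":0,"ty":-0.005,"tz":0.1,"wx":0,"wy":0,"wz":0},{"jaw":1,"tx":0,"ty":-0.005,"tz":0.25,"wx":0,"wy":0,"wz":0},{"jaw":1,"tx":0,"ty":-0.005,"tz":0.38,"wx":0,"wy":0,"wz":0},{"jaw":1,"tx":0,"ty":-0.005,"tz":0.48,"wx":0,"wy":0,"wz":0},{"jaw":1,"tx":0,"ty":-0.005,"tz":0.52,"wx":0,"wy":0,"wz":0}]}}

```text
time: 20.18
tool_pos: [0.4297, 0.3579, 0.1904]
eef_rot: [-0.0, 0.565, 0.825, -0.001]
wrist_force: [0.6, -0.7, 0.9]
grip_width: 0.092
gripper_force: 0.0
```

>>> {"fn": "carry_out", "kwargs": {"plan": [{"jaw":0.6,"tx":0,"ty":0,"tz":0,"wx":0,"wy":0,"wz":0},{"jaw":0.5,"tx":0,"ty":0,"tz":0,"wx":0,"wy":0,"wz":0},{"jaw":0.4,"tx":0,"ty":0,"tz":0,"wx":0,"wy":0,"wz":0},{"jaw":0.3,"tx":0,"ty":0,"tz":0,"wx":0,"wy":0,"wz":0},{"jaw":0.1,"tx":0,"ty":0,"tz":0,"wx":0,"wy":0,"wz":0}]}}

```text
time: 20.6
tool_pos: [0.4302, 0.359, 0.1933]
eef_rot: [0.0, 0.565, 0.825, 0.001]
wrist_force: [0.2, -0.3, 0.6]
grip_width: 0.0631
gripper_force: 0.0
```

>>> {"fn": "carry_out", "kwargs": {"plan": [{"jaw":0,"tx":0,"ty":0,"tz":0,"wx":0,"wy":0,"wz":0},{"jaw":0,"tx":0,"ty":0,"tz":0,"wx":0,"wy":0,"wz":0},{"jaw":0,"tx":0,"ty":0,"tz":0,"wx":0,"wy":0,"wz":0},{"jaw":0,"tx":0,"ty":0,"tz":0,"wx":0,"wy":0,"wz":0},{"jaw":0,"tx":0,"ty":0,"tz":0,"wx":0,"wy":0,"wz":0}]}}

```text
time: 21.02
tool_pos: [0.4298, 0.3587, 0.1921]
eef_rot: [-0.0, 0.564, 0.825, -0.0]
wrist_force: [-0.9, -0.2, -0.1]
grip_width: 0.0299
gripper_force: 0.0
```

```bash
python3 - <<'E'
from h import *
o=np.array([465.8,158]);a=np.radians(86.4);e=o-22*np.array([np.cos(a),np.sin(a)]); print(e)
s=ctrl.state()['tool_pos'][:2]*1000
seq([(*s,285,111.2)]+[(*(s+(e-s)*k/2),285,111.2-24.8*k/2) for k in (1,2)])
E
```

```text
[464.41860857 136.04341197]
now [429.8 358.7 192.1] yaw 111.3 zaxis [-0. -0. -1.] w 29.9 t 21.02 q7 -0.9
t [-0.    -0.    -0.464] w [-0.      0.      0.0002]
t [-0.55  -0.121 -0.   ] w [-0.      0.      0.0344]
t [-0.563  0.001 -0.   ] w [-0.      0.      0.0345]
```

>>> {"fn": "carry_out", "kwargs": {"plan": [{"jaw":0,"tx":0,"ty":0,"tz":0.005,"wx":0,"wy":0,"wz":0},{"jaw":0,"tx":0,"ty":0,"tz":0.005,"wx":0,"wy":0,"wz":0},{"jaw":0,"tx":0,"ty":0,"tz":0.005,"wx":0,"wy":0,"wz":0},{"jaw":0,"tx":0,"ty":0,"tz":0.005,"wx":0,"wy":0,"wz":0},{"jaw":0,"tx":0,"ty":0,"tz":0.005,"wx":0,"wy":0,"wz":0}]}}

```text
time: 21.43
tool_pos: [0.4297, 0.3586, 0.191]
eef_rot: [-0.0, 0.564, 0.825, -0.0]
wrist_force: [-0.2, -0.2, -1.2]
grip_width: 0.0196
gripper_force: 45.0
```

>>> {"fn": "carry_out", "kwargs": {"plan": [{"jaw":0,"tx":0,"ty":0,"tz":-0.05,"wx":0,"wy":0,"wz":0},{"jaw":0,"tx":0,"ty":0,"tz":-0.15,"wx":0,"wy":0,"wz":0},{"jaw":0,"tx":0,"ty":0,"tz":-0.3,"wx":0,"wy":0,"wz":0},{"jaw":0,"tx":0,"ty":0,"tz":-0.42,"wx":0,"wy":0,"wz":0},{"jaw":0,"tx":0,"ty":0,"tz":-0.47,"wx":0,"wy":0,"wz":0}]}}

```text
time: 21.85
tool_pos: [0.4301, 0.3595, 0.2887]
eef_rot: [0.0, 0.564, 0.826, 0.002]
wrist_force: [1.0, 0.8, -2.4]
grip_width: 0.0193
gripper_force: 45.0
```

>>> {"fn": "carry_out", "kwargs": {"plan": [{"jaw":0,"tx":-0.05,"ty":-0.011,"tz":0,"wx":0,"wy":0,"wz":0.0031},{"jaw":0,"tx":-0.16,"ty":-0.035,"tz":0,"wx":0,"wy":0,"wz":0.01},{"jaw":0,"tx":-0.28,"ty":-0.062,"tz":0,"wx":0,"wy":0,"wz":0.0175},{"jaw":0,"tx":-0.41,"ty":-0.09,"tz":0,"wx":0,"wy":0,"wz":0.0256},{"jaw":0,"tx":-0.55,"ty":-0.121,"tz":0,"wx":0,"wy":0,"wz":0.0345}]}}

```text
time: 22.27
tool_pos: [0.4467, 0.2453, 0.2836]
eef_rot: [-0.0, 0.652, 0.759, -0.001]
wrist_force: [1.0, 0.4, -2.1]
grip_width: 0.0194
gripper_force: 45.0
```

>>> {"fn": "carry_out", "kwargs": {"plan": [{"jaw":0,"tx":-0.14,"ty":0,"tz":0,"wx":0,"wy":0,"wz":0.0086},{"jaw":0,"tx":-0.28,"ty":0,"tz":0,"wx":0,"wy":0,"wz":0.0172},{"jaw":0,"tx":-0.41,"ty":0,"tz":0,"wx":0,"wy":0,"wz":0.0252},{"jaw":0,"tx":-0.51,"ty":0,"tz":0,"wx":0,"wy":0,"wz":0.0313},{"jaw":0,"tx":-0.563,"ty":0,"tz":0,"wx":0,"wy":0,"wz":0.0345}]}}

```text
time: 22.68
tool_pos: [0.4642, 0.132, 0.2836]
eef_rot: [0.0, 0.731, 0.682, -0.002]
wrist_force: [-0.1, 0.3, -3.9]
grip_width: 0.0198
gripper_force: 45.0
```

>>> {"fn": "carry_out", "kwargs": {"plan": [{"jaw":0,"tx":0,"ty":0,"tz":0.05,"wx":0,"wy":0,"wz":0},{"jaw":0,"tx":0,"ty":0,"tz":0.1,"wx":0,"wy":0,"wz":0},{"jaw":0,"tx":0,"ty":0,"tz":0.15,"wx":0,"wy":0,"wz":0},{"jaw":0,"tx":0,"ty":0,"tz":0.15,"wx":0,"wy":0,"wz":0},{"jaw":0,"tx":0,"ty":0,"tz":0.15,"wx":0,"wy":0,"wz":0}]}}

```text
time: 23.1
tool_pos: [0.4638, 0.1372, 0.254]
eef_rot: [-0.001, 0.728, 0.686, -0.001]
wrist_force: [0.3, 0.3, -3.0]
grip_width: 0.0197
gripper_force: 45.0
```

```bash
python3 - <<'E'
from h import *
seq([(464.4,136,195.5,86.4)])
w=grab('wrist','w7.png'); pickle.dump(w,open('w7.pkl','wb'))
E
```

```text
now [463.8 137.2 254. ] yaw 86.6 zaxis [-0.002  0.    -1.   ] w 19.7 t 23.1 q7 -0.8
t [-0.006  0.004  0.293] w [-0.0004  0.      0.0005]
```

View pics/w7.png

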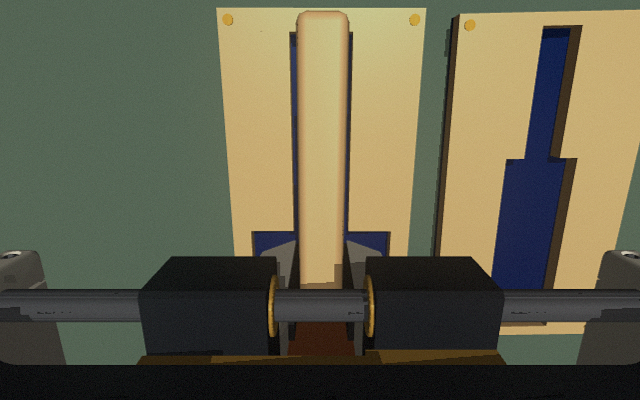

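The mallet handle lies over its slot (handle cols 297-349, slot cols 291-352). Checking the end gap and pitch by numbers.

```bash
python3 - <<'E'
from h import *
w=pickle.load(open('w7.pkl','rb')); c=cloud(w)*1000
print('handle z along',[np.round(c[v,323],1).tolist() for v in (20,60,120,180,230)])
print('handle tip',np.round(cast(w,[[323,12]],.088)*1000,1),'slot end',np.round(cast(w,[[291,32],[352,32]],.014)*1000,1),'outer',np.round(cast(w,[[217,9],[425,9]],.014)*1000,1))
u=np.array([np.cos(np.radians(86.4)),np.sin(np.radians(86.4))]);print('exp slot end',np.array([465.8,158])+93*u,'outer',np.array([465.8,158])+105*u,'tip',np.array([463.8,137.2])+107*u)
E
```

```text
handle z along [[470.8, 239.9, 91.7], [470.0, 226.5, 90.9], [468.8, 204.7, 91.7], [467.4, 180.3, 89.8], [466.1, 158.4, 90.1]]
handle tip [[471.  243.2]] slot end [[453.6 248.8]
 [487.8 246.8]] outer [[413.7 262.9]
 [528.5 256. ]]
exp slot end [471.63951832 250.81648574] outer [472.39300455 262.79280648] tip [470.51858559 243.98885994]
```

>>> {"fn": "carry_out", "kwargs": {"plan": [{"jaw":0,"tx":-0.011,"ty":0.002,"tz":0.05,"wx":0,"wy":0,"wz":0.0003},{"jaw":0,"tx":-0.011,"ty":0.002,"tz":0.11,"wx":0,"wy":0,"wz":0.0003},{"jaw":0,"tx":-0.011,"ty":0.002,"tz":0.16,"wx":0,"wy":0,"wz":0.0003},{"jaw":0,"tx":-0.011,"ty":0.002,"tz":0.19,"wx":0,"wy":0,"wz":0.0003},{"jaw":0,"tx":-0.011,"ty":0.002,"tz":0.21,"wx":0,"wy":0,"wz":0.0003}]}}

```text
time: 23.57
tool_pos: [0.4645, 0.1339, 0.2122]
eef_rot: [-0.0, 0.729, 0.684, -0.0]
wrist_force: [-0.7, -0.1, -2.7]
grip_width: 0.0195
gripper_force: 45.0
```

>>> {"fn": "carry_out", "kwargs": {"plan": [{"jaw":0,"tx":0,"ty":0,"tz":0.03,"wx":0,"wy":0,"wz":0},{"jaw":0,"tx":0,"ty":0,"tz":0.05,"wx":0,"wy":0,"wz":0},{"jaw":0,"tx":0,"ty":0,"tz":0.07,"wx":0,"wy":0,"wz":0},{"jaw":0,"tx":0,"ty":0,"tz":0.08,"wx":0,"wy":0,"wz":0},{"jaw":0,"tx":0,"ty":0,"tz":0.08,"wx":0,"wy":0,"wz":0}]}}

```text
time: 23.98
tool_pos: [0.4647, 0.1339, 0.1968]
eef_rot: [-0.0, 0.729, 0.684, -0.0]
wrist_force: [0.2, 0.0, -2.9]
grip_width: 0.0194
gripper_force: 45.0
```

```bash
python3 - <<'E'
from h import *
seq([(464.4,135.2,195.3,86.4)]); print(ctrl.state()['wrist_force'])
E
```

```text
now [464.7 133.9 196.8] yaw 86.3 zaxis [-0. -0. -1.] w 19.4 t 23.98 q7 -0.87
t [ 0.006 -0.002  0.007] w [-0.0001  0.     -0.0002]
[ 0.18308428  0.00978541 -2.87741894]
```

>>> {"fn": "carry_out", "kwargs": {"plan": [{"jaw":0,"tx":0.004,"ty":0,"tz":0.006,"wx":0,"wy":0,"wz":0},{"jaw":0,"tx":0.004,"ty":0,"tz":0.006,"wx":0,"wy":0,"wz":0},{"jaw":0.6,"tx":0.004,"ty":0,"tz":0.006,"wx":0,"wy":0,"wz":0},{"jaw":0.6,"tx":0.004,"ty":0,"tz":0.006,"wx":0,"wy":0,"wz":0},{"jaw":0.6,"tx":0.004,"ty":0,"tz":0.006,"wx":0,"wy":0,"wz":0}]}}

```text
time: 24.4
tool_pos: [0.465, 0.1348, 0.1962]
eef_rot: [0.0, 0.729, 0.684, 0.0]
wrist_force: [0.4, 0.5, 0.9]
grip_width: 0.0354
gripper_force: 0.0
```

>>> {"fn": "carry_out", "kwargs": {"plan": [{"jaw":0.6,"tx":0,"ty":0,"tz":0,"wx":0,"wy":0,"wz":0},{"jaw":0.6,"tx":0,"ty":0,"tz":-0.1,"wx":0,"wy":0,"wz":0},{"jaw":0.6,"tx":0,"ty":0,"tz":-0.3,"wx":0,"wy":0,"wz":0},{"jaw":0.6,"tx":0,"ty":0,"tz":-0.5,"wx":0,"wy":0,"wz":0},{"jaw":0.6,"tx":0,"ty":0,"tz":-0.7,"wx":0,"wy":0,"wz":0}]}}

```text
time: 24.82
tool_pos: [0.4643, 0.1347, 0.3375]
eef_rot: [-0.0, 0.729, 0.684, -0.0]
wrist_force: [1.6, -0.2, -0.3]
grip_width: 0.0547
gripper_force: 0.0
```

>>> {"fn": "carry_out", "kwargs": {"plan": [{"jaw":0.8,"tx":0,"ty":0,"tz":0,"wx":0,"wy":0,"wz":0},{"jaw":0.8,"tx":0,"ty":0,"tz":0,"wx":0,"wy":0,"wz":0},{"jaw":0.8,"tx":0,"ty":0,"tz":0,"wx":0,"wy":0,"wz":0},{"jaw":0.8,"tx":0,"ty":0,"tz":0,"wx":0,"wy":0,"wz":0},{"jaw":0.8,"tx":0,"ty":0,"tz":0,"wx":0,"wy":0,"wz":0}]}}

```text
time: 25.23
tool_pos: [0.4644, 0.1344, 0.3347]
eef_rot: [-0.001, 0.729, 0.684, -0.001]
wrist_force: [-0.1, -0.0, 0.3]
grip_width: 0.0734
gripper_force: 0.0
```

```bash
python3 - <<'E'
from h import *
s=np.array([464.7,134.8]);e=np.array([560.4,-399.5])
seq([(*(s+(e-s)*k/3),335,86.3-28.3*k/3) for k in (1,2,3)])
E
```

```text
now [464.4 134.4 334.7] yaw 86.3 zaxis [-0.002 -0.001 -1.   ] w 73.4 t 25.23 q7 -0.71
t [-0.877  0.218 -0.001] w [-0.0004  0.0002  0.0263]
t [-0.831  0.357 -0.   ] w [ 0.     -0.      0.0262]
t [-0.761  0.489 -0.   ] w [ 0.     -0.      0.0262]
```

>>> {"fn": "carry_out", "kwargs": {"plan": [{"jaw":0.8,"tx":-0.175,"ty":0.044,"tz":0,"wx":0,"wy":0,"wz":0.0052},{"jaw":0.8,"tx":-0.35,"ty":0.087,"tz":0,"wx":0,"wy":0,"wz":0.0105},{"jaw":0.8,"tx":-0.526,"ty":0.131,"tz":0,"wx":0,"wy":0,"wz":0.0157},{"jaw":0.8,"tx":-0.7,"ty":0.174,"tz":0,"wx":0,"wy":0,"wz":0.021},{"jaw":0.8,"tx":-0.877,"ty":0.218,"tz":0,"wx":0,"wy":0,"wz":0.0262}]}}

```text
time: 25.65
tool_pos: [0.4968, -0.0447, 0.3349]
eef_rot: [-0.001, 0.783, 0.621, -0.001]
wrist_force: [-0.0, 0.3, -0.3]
grip_width: 0.0734
gripper_force: 0.0
```

>>> {"fn": "carry_out", "kwargs": {"plan": [{"jaw":0.8,"tx":-0.166,"ty":0.071,"tz":0,"wx":0,"wy":0,"wz":0.0052},{"jaw":0.8,"tx":-0.332,"ty":0.143,"tz":0,"wx":0,"wy":0,"wz":0.0105},{"jaw":0.8,"tx":-0.499,"ty":0.214,"tz":0,"wx":0,"wy":0,"wz":0.0157},{"jaw":0.8,"tx":-0.665,"ty":0.286,"tz":0,"wx":0,"wy":0,"wz":0.021},{"jaw":0.8,"tx":-0.831,"ty":0.357,"tz":0,"wx":0,"wy":0,"wz":0.0262}]}}

```text
time: 26.07
tool_pos: [0.5287, -0.223, 0.3346]
eef_rot: [-0.001, 0.832, 0.555, -0.001]
wrist_force: [0.4, -0.6, -0.2]
grip_width: 0.0736
gripper_force: 0.0
```

>>> {"fn": "carry_out", "kwargs": {"plan": [{"jaw":0.8,"tx":-0.152,"ty":0.098,"tz":0,"wx":0,"wy":0,"wz":0.0052},{"jaw":0.8,"tx":-0.304,"ty":0.196,"tz":0,"wx":0,"wy":0,"wz":0.0105},{"jaw":0.8,"tx":-0.457,"ty":0.293,"tz":0,"wx":0,"wy":0,"wz":0.0157},{"jaw":0.8,"tx":-0.609,"ty":0.391,"tz":0,"wx":0,"wy":0,"wz":0.021},{"jaw":0.8,"tx":-0.761,"ty":0.489,"tz":0,"wx":0,"wy":0,"wz":0.0262}]}}

```text
time: 26.48
tool_pos: [0.5608, -0.4008, 0.3342]
eef_rot: [-0.001, 0.875, 0.484, -0.001]
wrist_force: [1.8, 0.6, -1.0]
grip_width: 0.0736
gripper_force: 0.0
```

>>> {"fn": "carry_out", "kwargs": {"plan": [{"jaw":0.8,"tx":0,"ty":0,"tz":0.05,"wx":0,"wy":0,"wz":0},{"jaw":0.8,"tx":0,"ty":0,"tz":0.15,"wx":0,"wy":0,"wz":0},{"jaw":0.8,"tx":0,"ty":0,"tz":0.2,"wx":0,"wy":0,"wz":0},{"jaw":0.8,"tx":0,"ty":0,"tz":0.2,"wx":0,"wy":0,"wz":0},{"jaw":0.8,"tx":0,"ty":0,"tz":0.2,"wx":0,"wy":0,"wz":0}]}}

```text
time: 26.9
tool_pos: [0.5608, -0.3984, 0.2947]
eef_rot: [-0.001, 0.874, 0.485, -0.001]
wrist_force: [0.4, 0.2, 0.8]
grip_width: 0.0733
gripper_force: 0.0
```

```bash
python3 - <<'E'
from h import *
seq([(560.4,-399.5,190.5,58)])
im=grab('top'); pickle.dump(im,open('t8.pkl','wb'))
w=grab('wrist'); pickle.dump(w,open('w8.pkl','wb'))
cv2.imwrite('pics/m8.png',np.hstack([cv2.resize(im['color'][130:240,210:330],None,fx=3,fy=3),cv2.resize(w['color'],(400,330))]))
for n,b,lo,hi,z in(('head',(265,190,295,232),[0,60,30],[14,255,170],.044),('handle',(225,190,275,232),[14,60,150],[30,120,255],.032)):
    pass
ct,m=blob(im,(265,190,295,232),[0,60,30],[14,255,170]); print('head z',np.median(cloud(im)[m>0][:,2])*1000, rect(im,(265,190,295,232),[0,60,30],[14,255,170],.044)[0],'exp',np.array([465.8,158])-60*np.array([.063,.998]))
E
```

```text
now [ 560.8 -398.4  294.7] yaw 58.1 zaxis [-0.002  0.002 -1.   ] w 73.3 t 26.9 q7 -0.18
t [-0.006  0.003  0.521] w [-0.0004 -0.      0.0002]
head z 44.794474644082925 {'c': array([463.3, 101.5]), 's': array([75.9, 51.9]), 'a': -5.2, 'cen': array([463.5,  99.8]), 'zmed': 44.8} exp [462.02  98.12]
```

View pics/m8.png

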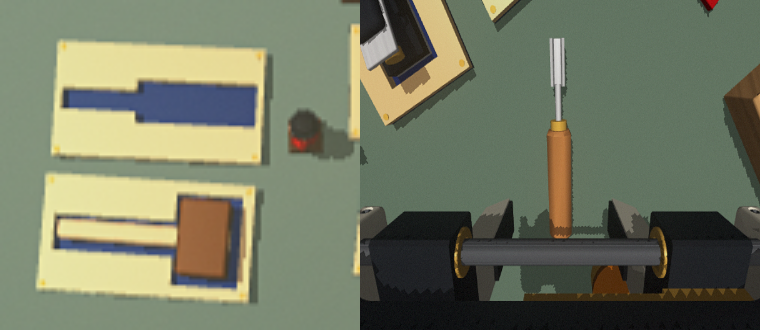

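Left: the mallet is home (head top 44.8 mm, 44 expected). Right: the gouge is in line with the gripper, blade tip at wrist pixel (315,46), handle/ferrule joint about (319,158).

```bash
python3 - <<'E'
from h import *
w=pickle.load(open('w8.pkl','rb')); hsv=cv2.cvtColor(w['color'],cv2.COLOR_BGR2HSV)
r,ct=rect(w,(285,165,350,240),[5,100,60],[19,255,255],.014);print('handle part',r)
r,ct=rect(w,(290,30,350,115),[0,0,110],[180,70,255],.012);print('blade',r); i=ct[:,1].argmin();print('tip',ct[i],np.round(cast(w,ct[[i]],.012)*1000,1))
print('ferrule joint rows',[(v,hsv[v,319].tolist()) for v in range(140,172,3)],np.round(cast(w,[[319,158]],.024)*1000,1))
u=np.array([np.cos(np.radians(58)),np.sin(np.radians(58))]); o=np.array([571,-382.5]); print('exp joint',o+15*u,'tip',o+90*u)
E
```

```text
handle part {'c': array([ 558.7, -399.8]), 's': array([59.5, 28.5]), 'a': 58.8, 'cen': array([ 559.6, -398.8]), 'zmed': 27.0}
blade {'c': array([ 609. , -320.6]), 's': array([55.1, 42.4]), 'a': 58.1, 'cen': array([ 609.7, -319.3]), 'zmed': 0.6}
tip [290  30] [[ 606.8 -286.7]]
ferrule joint rows [(140, [15, 8, 188]), (143, [0, 3, 190]), (146, [20, 69, 148]), (149, [20, 173, 212]), (152, [21, 170, 211]), (155, [20, 179, 209]), (158, [21, 177, 206]), (161, [14, 159, 189]), (164, [14, 161, 189]), (167, [14, 162, 181]), (170, [13, 163, 181])] [[ 578.5 -369. ]]
exp joint [ 578.94878896 -369.77927856] tip [ 618.69273378 -306.17567135]
```

>>> {"fn": "carry_out", "kwargs": {"plan": [{"jaw":0.8,"tx":-0.006,"ty":0.002,"tz":0.1,"wx":0,"wy":0,"wz":0},{"jaw":0.8,"tx":-0.006,"ty":0.002,"tz":0.25,"wx":0,"wy":0,"wz":0},{"jaw":0.8,"tx":-0.006,"ty":0.002,"tz":0.38,"wx":0,"wy":0,"wz":0},{"jaw":0.8,"tx":-0.006,"ty":0.002,"tz":0.48,"wx":0,"wy":0,"wz":0},{"jaw":0.8,"tx":-0.006,"ty":0.002,"tz":0.522,"wx":0,"wy":0,"wz":0}]}}

```text
time: 27.42
tool_pos: [0.56, -0.3999, 0.1896]
eef_rot: [-0.001, 0.874, 0.485, -0.001]
wrist_force: [-0.3, -0.5, 0.8]
grip_width: 0.0733
gripper_force: 0.0
```

>>> {"fn": "carry_out", "kwargs": {"plan": [{"jaw":0.6,"tx":0,"ty":0,"tz":0,"wx":0,"wy":0,"wz":0},{"jaw":0.5,"tx":0,"ty":0,"tz":0,"wx":0,"wy":0,"wz":0},{"jaw":0.4,"tx":0,"ty":0,"tz":0,"wx":0,"wy":0,"wz":0},{"jaw":0.3,"tx":0,"ty":0,"tz":0,"wx":0,"wy":0,"wz":0},{"jaw":0.2,"tx":0,"ty":0,"tz":0,"wx":0,"wy":0,"wz":0}], "force": 25}}

```text
time: 27.83
tool_pos: [0.5611, -0.4008, 0.1931]
eef_rot: [0.001, 0.875, 0.485, 0.001]
wrist_force: [0.4, 1.2, -0.5]
grip_width: 0.0444
gripper_force: 0.0
```

>>> {"fn": "carry_out", "kwargs": {"plan": [{"jaw":0.1,"tx":0,"ty":0,"tz":0.004,"wx":0,"wy":0,"wz":0},{"jaw":0,"tx":0,"ty":0,"tz":0.004,"wx":0,"wy":0,"wz":0},{"jaw":0,"tx":0,"ty":0,"tz":0.004,"wx":0,"wy":0,"wz":0},{"jaw":0,"tx":0,"ty":0,"tz":0.004,"wx":0,"wy":0,"wz":0},{"jaw":0,"tx":0,"ty":0,"tz":0.004,"wx":0,"wy":0,"wz":0}]}}

```text
time: 28.25
tool_pos: [0.5606, -0.4005, 0.191]
eef_rot: [0.0, 0.875, 0.485, -0.0]
wrist_force: [-1.9, 0.8, 3.5]
grip_width: 0.0277
gripper_force: 25.0
```

```bash
python3 - <<'E'
from h import *
o=np.array([603.1,147.5]);a=np.radians(87.5);e=o-20*np.array([np.cos(a),np.sin(a)]); print(e)
s=ctrl.state()['tool_pos'][:2]*1000
seq([(*s,290,58)]+[(*(s+(e-s)*k/4),290,58+29.5*k/4) for k in (1,2,3,4)])
E
```

```text
[602.22761225 127.51903557]
now [ 560.6 -400.5  191. ] yaw 58.0 zaxis [-0. -0. -1.] w 27.7 t 28.25 q7 -0.22
t [-0.     0.    -0.495] w [0.     0.     0.0001]
t [ 0.587 -0.306  0.   ] w [ 0.      0.     -0.0205]
t [ 0.622 -0.227 -0.   ] w [ 0.      0.     -0.0205]
t [ 0.646 -0.146 -0.   ] w [ 0.      0.     -0.0205]
t [ 0.659 -0.062 -0.   ] w [-0.      0.     -0.0205]
```

>>> {"fn": "carry_out", "kwargs": {"plan": [{"jaw":0,"tx":0,"ty":0,"tz":-0.05,"wx":0,"wy":0,"wz":0},{"jaw":0,"tx":0,"ty":0,"tz":-0.17,"wx":0,"wy":0,"wz":0},{"jaw":0,"tx":0,"ty":0,"tz":-0.33,"wx":0,"wy":0,"wz":0},{"jaw":0,"tx":0,"ty":0,"tz":-0.48,"wx":0,"wy":0,"wz":0},{"jaw":0,"tx":0,"ty":0,"tz":-0.55,"wx":0,"wy":0,"wz":0}]}}

```text
time: 28.67
tool_pos: [0.5615, -0.4008, 0.3055]
eef_rot: [0.002, 0.875, 0.485, 0.001]
wrist_force: [1.6, 0.6, -0.2]
grip_width: 0.0274
gripper_force: 25.0
```

>>> {"fn": "carry_out", "kwargs": {"plan": [{"jaw":0,"tx":0.05,"ty":-0.026,"tz":0,"wx":0,"wy":0,"wz":-0.0017},{"jaw":0,"tx":0.16,"ty":-0.083,"tz":0,"wx":0,"wy":0,"wz":-0.0056},{"jaw":0,"tx":0.3,"ty":-0.156,"tz":0,"wx":0,"wy":0,"wz":-0.0105},{"jaw":0,"tx":0.44,"ty":-0.229,"tz":0,"wx":0,"wy":0,"wz":-0.0154},{"jaw":0,"tx":0.587,"ty":-0.306,"tz":0,"wx":0,"wy":0,"wz":-0.0205}]}}

```text
time: 29.08
tool_pos: [0.5702, -0.2669, 0.3]
eef_rot: [-0.0, 0.841, 0.541, -0.0]
wrist_force: [0.3, 0.7, -1.6]
grip_width: 0.0278
gripper_force: 25.0
```

>>> {"fn": "carry_out", "kwargs": {"plan": [{"jaw":0,"tx":0.124,"ty":-0.045,"tz":0,"wx":0,"wy":0,"wz":-0.0041},{"jaw":0,"tx":0.249,"ty":-0.091,"tz":0,"wx":0,"wy":0,"wz":-0.0082},{"jaw":0,"tx":0.373,"ty":-0.136,"tz":0,"wx":0,"wy":0,"wz":-0.0123},{"jaw":0,"tx":0.498,"ty":-0.182,"tz":0,"wx":0,"wy":0,"wz":-0.0164},{"jaw":0,"tx":0.622,"ty":-0.227,"tz":0,"wx":0,"wy":0,"wz":-0.0205}]}}

```text
time: 29.5
tool_pos: [0.5807, -0.1345, 0.3001]
eef_rot: [-0.001, 0.804, 0.594, -0.0]
wrist_force: [0.3, 0.5, -2.0]
grip_width: 0.0274
gripper_force: 25.0
```

>>> {"fn": "carry_out", "kwargs": {"plan": [{"jaw":0,"tx":0.129,"ty":-0.029,"tz":0,"wx":0,"wy":0,"wz":-0.0041},{"jaw":0,"tx":0.258,"ty":-0.058,"tz":0,"wx":0,"wy":0,"wz":-0.0082},{"jaw":0,"tx":0.388,"ty":-0.088,"tz":0,"wx":0,"wy":0,"wz":-0.0123},{"jaw":0,"tx":0.517,"ty":-0.117,"tz":0,"wx":0,"wy":0,"wz":-0.0164},{"jaw":0,"tx":0.646,"ty":-0.146,"tz":0,"wx":0,"wy":0,"wz":-0.0205}]}}

```text
time: 29.92
tool_pos: [0.591, -0.0026, 0.3001]
eef_rot: [-0.0, 0.764, 0.645, -0.0]
wrist_force: [0.7, -0.3, -1.0]
grip_width: 0.027
gripper_force: 25.0
```

>>> {"fn": "carry_out", "kwargs": {"plan": [{"jaw":0,"tx":0.165,"ty":-0.016,"tz":0,"wx":0,"wy":0,"wz":-0.0051},{"jaw":0,"tx":0.33,"ty":-0.031,"tz":0,"wx":0,"wy":0,"wz":-0.0102},{"jaw":0,"tx":0.48,"ty":-0.045,"tz":0,"wx":0,"wy":0,"wz":-0.015},{"jaw":0,"tx":0.6,"ty":-0.056,"tz":0,"wx":0,"wy":0,"wz":-0.0187},{"jaw":0,"tx":0.659,"ty":-0.062,"tz":0,"wx":0,"wy":0,"wz":-0.0205}]}}

```text
time: 30.33
tool_pos: [0.6008, 0.1322, 0.3004]
eef_rot: [-0.001, 0.72, 0.694, 0.0]
wrist_force: [-0.7, 0.5, -0.3]
grip_width: 0.0278
gripper_force: 25.0
```

>>> {"fn": "carry_out", "kwargs": {"plan": [{"jaw":0,"tx":0,"ty":0,"tz":0.05,"wx":0,"wy":0,"wz":0},{"jaw":0,"tx":0,"ty":0,"tz":0.12,"wx":0,"wy":0,"wz":0},{"jaw":0,"tx":0,"ty":0,"tz":0.2,"wx":0,"wy":0,"wz":0},{"jaw":0,"tx":0,"ty":0,"tz":0.2,"wx":0,"wy":0,"wz":0},{"jaw":0,"tx":0,"ty":0,"tz":0.2,"wx":0,"wy":0,"wz":0}]}}

```text
time: 30.75
tool_pos: [0.6015, 0.1257, 0.2594]
eef_rot: [-0.0, 0.723, 0.691, -0.002]
wrist_force: [0.2, -0.2, -0.0]
grip_width: 0.0273
gripper_force: 25.0
```

```bash
python3 - <<'E'
from h import *
seq([(602.2,126.6,195.5,87.5)])
w=grab('wrist','w9.png'); pickle.dump(w,open('w9.pkl','wb'))
E
```

```text
now [601.5 125.7 259.4] yaw 87.4 zaxis [-0.003 -0.002 -1.   ] w 27.3 t 30.75 q7 -0.63
t [0.005 0.004 0.319] w [-0.0004  0.0003 -0.0002]
```

View pics/w9.png

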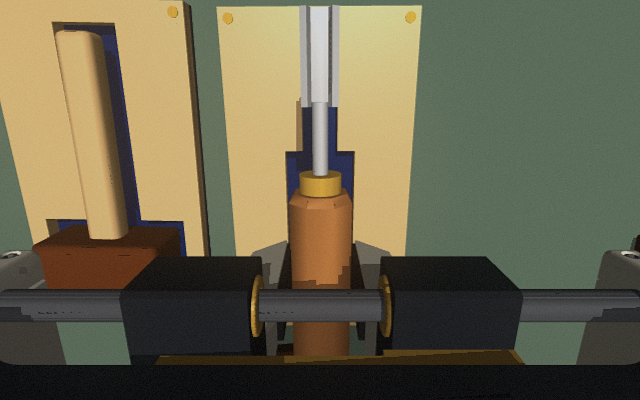

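The gouge is over its cut-out: shoulder at row 152 (cols 286-354), blade cols 301-338, joint about row 194. Checking in numbers.

```bash
python3 - <<'E'
from h import *
w=pickle.load(open('w9.pkl','rb')); u=np.array([np.cos(np.radians(87.5)),np.sin(np.radians(87.5))])
o=np.array([603.1,147.5])
p=cast(w,[[286,152],[354,152]],.014)*1000; print('shoulder',np.round(p,1),p.mean(0),'exp',o+23*u)
p=cast(w,[[217,6],[422,6]],.014)*1000; print('outer',p.mean(0),'exp',o+105*u)
p=cast(w,[[301,7],[339,7]],.080)*1000; print('tip',p.round(1),p.mean(0),'exp',np.array([601.5,125.7])+111*u)
p=cast(w,[[289,205],[351.5,205]],.084)*1000; print('handle edges',p.round(1),p.mean(0))
c=cloud(w)*1000; print('z handle/shank/blade',c[230,320].round(1),c[140,320].round(1),c[20,320].round(1))
E
```

```text
shoulder [[581.2 168.5]
 [624.1 166.6]] [602.61802648 167.55490253] exp [604.10324591 170.4781091 ]
outer [606.0272221  250.16011408] exp [607.68003567 252.40006327]
tip [[598.4 236.2]
 [613.6 235.6]] [606.01994851 235.90533622] exp [606.341752  236.5943526]
handle edges [[588.3 155. ]
 [616.7 153.7]] [602.4696808  154.35064895]
z handle/shank/blade [602.1 147.   96.4] [603.7 183.9  86.1] [605.8 230.8  82.2]
```

>>> {"fn": "carry_out", "kwargs": {"plan": [{"jaw":0,"tx":0.002,"ty":0.001,"tz":0.05,"wx":0,"wy":0,"wz":0},{"jaw":0,"tx":0.002,"ty":0.001,"tz":0.12,"wx":0,"wy":0,"wz":0},{"jaw":0,"tx":0.002,"ty":0.001,"tz":0.18,"wx":0,"wy":0,"wz":0},{"jaw":0,"tx":0.002,"ty":0.001,"tz":0.22,"wx":0,"wy":0,"wz":0},{"jaw":0,"tx":0.002,"ty":0.001,"tz":0.24,"wx":0,"wy":0,"wz":0}]}}

```text
time: 31.22
tool_pos: [0.6018, 0.1276, 0.2113]
eef_rot: [-0.0, 0.722, 0.692, -0.001]
wrist_force: [-0.9, 0.1, -1.4]
grip_width: 0.0275
gripper_force: 25.0
```

>>> {"fn": "carry_out", "kwargs": {"plan": [{"jaw":0,"tx":0,"ty":0,"tz":0.03,"wx":0,"wy":0,"wz":0},{"jaw":0,"tx":0,"ty":0,"tz":0.05,"wx":0,"wy":0,"wz":0},{"jaw":0,"tx":0,"ty":0,"tz":0.065,"wx":0,"wy":0,"wz":0},{"jaw":0,"tx":0,"ty":0,"tz":0.075,"wx":0,"wy":0,"wz":0},{"jaw":0,"tx":0,"ty":0,"tz":0.075,"wx":0,"wy":0,"wz":0}]}}

```text
time: 31.63
tool_pos: [0.6022, 0.128, 0.1975]
eef_rot: [-0.0, 0.722, 0.692, -0.0]
wrist_force: [-0.4, -0.3, -1.0]
grip_width: 0.0274
gripper_force: 25.0
```

```bash
python3 - <<'E'
from h import *
seq([(601.9,126.3,195.3,87.5)]); print(ctrl.state()['wrist_force'])
E
```

```text
now [602.2 128.  197.5] yaw 87.5 zaxis [-0. -0. -1.] w 27.4 t 31.63 q7 -0.68
t [-0.008 -0.001  0.011] w [-0.      0.      0.0001]
[-0.38982683 -0.26512544 -0.99889535]
```

>>> {"fn": "carry_out", "kwargs": {"plan": [{"jaw":0,"tx":-0.006,"ty":0,"tz":0.011,"wx":0,"wy":0,"wz":0},{"jaw":0,"tx":-0.006,"ty":0,"tz":0.011,"wx":0,"wy":0,"wz":0},{"jaw":0,"tx":-0.006,"ty":0,"tz":0.011,"wx":0,"wy":0,"wz":0},{"jaw":0.6,"tx":-0.006,"ty":0,"tz":0.011,"wx":0,"wy":0,"wz":0},{"jaw":0.6,"tx":-0.006,"ty":0,"tz":0.011,"wx":0,"wy":0,"wz":0}]}}

```text
time: 32.05
tool_pos: [0.6023, 0.1268, 0.1958]
eef_rot: [0.0, 0.722, 0.692, 0.0]
wrist_force: [0.0, 0.1, 0.4]
grip_width: 0.0369
gripper_force: 0.0
```

>>> {"fn": "carry_out", "kwargs": {"plan": [{"jaw":0.6,"tx":0,"ty":0,"tz":0,"wx":0,"wy":0,"wz":0},{"jaw":0.6,"tx":0,"ty":0,"tz":0,"wx":0,"wy":0,"wz":0},{"jaw":0.6,"tx":0,"ty":0,"tz":-0.1,"wx":0,"wy":0,"wz":0},{"jaw":0.6,"tx":0,"ty":0,"tz":-0.3,"wx":0,"wy":0,"wz":0},{"jaw":0.6,"tx":0,"ty":0,"tz":-0.5,"wx":0,"wy":0,"wz":0}]}}

```text
time: 32.47
tool_pos: [0.6015, 0.1265, 0.2954]
eef_rot: [-0.001, 0.722, 0.692, -0.001]
wrist_force: [1.2, 0.2, 0.6]
grip_width: 0.0548
gripper_force: 0.0
```

>>> {"fn": "carry_out", "kwargs": {"plan": [{"jaw":0.6,"tx":0,"ty":0,"tz":-0.2,"wx":0,"wy":0,"wz":0},{"jaw":0.6,"tx":0.2,"ty":0,"tz":-0.3,"wx":0,"wy":0,"wz":0},{"jaw":0.6,"tx":0.4,"ty":0,"tz":-0.3,"wx":0,"wy":0,"wz":0},{"jaw":0.6,"tx":0.6,"ty":0,"tz":-0.3,"wx":0,"wy":0,"wz":0},{"jaw":0.6,"tx":0.8,"ty":0,"tz":-0.3,"wx":0,"wy":0,"wz":0}]}}

```text
time: 32.88
tool_pos: [0.6089, 0.2882, 0.3567]
eef_rot: [0.0, 0.722, 0.691, 0.001]
wrist_force: [0.4, -0.4, -0.2]
grip_width: 0.0551
gripper_force: 0.0
```

>>> {"fn": "carry_out", "kwargs": {"plan": [{"jaw":0.6,"tx":0.2,"ty":0,"tz":0,"wx":0,"wy":0,"wz":0},{"jaw":0.6,"tx":0.4,"ty":0,"tz":0,"wx":0,"wy":0,"wz":0},{"jaw":0.6,"tx":0.55,"ty":0,"tz":0,"wx":0,"wy":0,"wz":0},{"jaw":0.6,"tx":0.6,"ty":0,"tz":0,"wx":0,"wy":0,"wz":0},{"jaw":0.6,"tx":0.6,"ty":0,"tz":0,"wx":0,"wy":0,"wz":0}]}}

```text
time: 33.3
tool_pos: [0.6124, 0.4104, 0.355]
eef_rot: [-0.001, 0.72, 0.694, 0.0]
wrist_force: [-0.7, -1.2, 0.2]
grip_width: 0.0553
gripper_force: 0.0
```

```bash
python3 - <<'E'
from h import *
seq([])
im=grab('top'); pickle.dump(im,open('t9.pkl','wb'))
cv2.imwrite('pics/fin.png',cv2.resize(im['color'][100:245,210:415],None,fx=3.8,fy=3.8,interpolation=cv2.INTER_CUBIC))
r,_=rect(im,(245,145,305,185),[5,100,60],[19,255,230],.02);print('gouge handle',r,'exp centre',np.array([603.1,147.5])-37.5*np.array([.044,.999]))
r,_=rect(im,(335,190,400,225),[0,0,0],[180,255,70],.026);print('plane',r)
i0=pickle.load(open('top.pkl','rb'))
for n,b,lo,hi in(('yel',(318,110,342,136),[125,60,40],[160,255,255]),('red',(300,160,325,186),[0,120,40],[8,255,255])):
    for q in(i0,im): print(n,rect(q,b,lo,hi,.06)[0]['cen'])
E
```

```text
now [612.4 410.4 355. ] yaw 87.8 zaxis [-0.001  0.002 -1.   ] w 55.3 t 33.3 q7 -0.93
gouge handle {'c': array([580.1, 121.9]), 's': array([155.4,  76.1]), 'a': 87.6, 'cen': array([576.1, 124.6]), 'zmed': 16.5} exp centre [601.45   110.0375]
plane {'c': array([ 474.8, -158.2]), 's': array([148.9,  46.5]), 'a': 82.2, 'cen': array([ 471.7, -138.8]), 'zmed': 22.4}
yel [727.  -53.8]
yel [727.  -53.8]
red [553.9   2.4]
red [553.8   2.3]
```

View pics/fin.png

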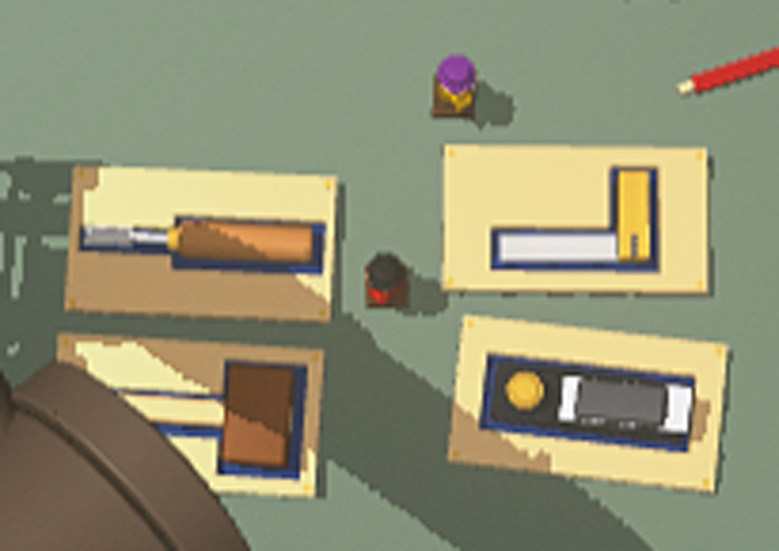

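All four tools lie inside their cut-outs: gouge (245,240), square (575,225), mallet (260,410) and plane (590,400) in the crop. Both figures are unmoved. One height check, then hand in.

```bash
python3 - <<'E'
from h import *
im=pickle.load(open('t9.pkl','rb')); c=cloud(im)*1000
P=lambda x,y:(100+int(round(y/3.8)),210+int(round(x/3.8)))
z={n:round(float(np.median([c[P(x+d,y)][2] for d in(-4,0,4)])),1) for n,x,y in(('gouge back',295,240),('gouge front',200,238),('blade tip',95,237),('knob',524,390),('mallet head',260,410),('stock',635,200),('stock2',633,250))}
print(z)
if abs(z['gouge back']-32)<3 and abs(z['gouge front']-32)<3 and abs(z['knob']-54)<4: print(ctrl.sign_off())
E
```

```text
{'gouge back': 30.3, 'gouge front': 35.3, 'blade tip': 19.2, 'knob': 43.7, 'mallet head': 44.2, 'stock': 23.6, 'stock2': 27.3}
```

Single-pixel depth looks noisy (the knob read 42.3 even on the bench). I'll compare region medians with the on-bench picture instead: each should be 4 mm higher.

```bash
python3 - <<'E'
from h import *
a=pickle.load(open('top.pkl','rb')); b=grab('top')
t=pickle.load(open('t8.pkl','rb'))
def zz(im,box,lo,hi):
    _,m=blob(im,box,lo,hi); m=cv2.erode(m,np.ones((2,2))); return np.percentile(cloud(im)[m>0][:,2]*1000,[25,50,75]).round(1)
H=([5,120,110],[17,255,255])
print('gouge handle',zz(a,(420,160,470,197),*H),zz(b,(255,157,293,171),*H))
K=([18,140,120],[30,255,255])
print('knob',zz(a,(163,155,182,178),*K),zz(b,(340,195,356,212),*K))
D=([0,0,0],[180,90,70]);print('plane dark',zz(a,(160,145,222,182),*D),zz(t,(335,190,400,225),*D),zz(b,(335,190,400,225),*D))
c=cloud(b)*1000
for u0,u1 in((257,264),(265,272),(273,280),(281,290)): print(u0,np.median(c[162:165,u0:u1,2]).round(1))
E
```

```text
gouge handle [24.3 26.8 29.2] [28.5 31.5 33.6]
knob [37.4 40.  42.4] [42.  44.4 46.2]
plane dark [17.2 27.8 41.5] [18.5 21.5 23.9] [18.1 21.5 24.9]
257 32.3
265 33.7
273 32.2
281 33.0
```

Gouge handle +4.7 mm, flat along its length (32-34 mm), and knob +4.4 mm: both lie on the floor. Handing in.

```bash
python3 -c "
from workcell import ctrl
print(ctrl.sign_off())"
```

```text
the job is handed in; nothing more can be done
None
```

The plane, try square, mallet and gouge each lie flat on the floor of their own insert by the final camera check, the two painted figures have not moved, and the job was handed in after about 33 s of robot time.

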